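# Load the jar shaker, lay its hold-down bar and run it

## Task

Shake today's samples: stand every steel jar in the channel of the shaker's deck, each closed with one of the white lids from the tray, sitting level and fully home on its rim, and then lay the steel hold-down bar, handle up, across the two end uprights so that it lies down in both notches over the lids, roughly centred. Only then press the foot switch's treadle fully down to its stop with the gripper, keep it down for two seconds and let it up again. Leave jars, lids and bar in place, and do not knock over the bottles and the cup that stand around.

Things in the scene. Friction and masses are not known exactly. Their poses are not given: they have to be found in the camera images.
- shaker: low grey bench shaker, fixed, 170 x 260 mm; origin: centre of its underside, x away from the robot at yaw 0, y along the row of jars, z up. Flat deck, top at z = 75 mm, with a channel along y for the jars and a steel upright at each end of it. Nothing on it moves
- deck (a point): middle of the channel's floor on the shaker's deck (axes as the shaker's). The channel runs along y, 188 mm long between the uprights and 56 mm wide (x) between two fences 10 mm high, 8 mm thick. It takes up to three jars side by side, best at y = -55, 0 and 55 mm
- notch_l (a point): centre of the notch floor on the upright at the + y end of the channel (axes as the shaker's), 93 mm above the deck. The upright is 60 mm wide in x and 12 mm thick in y. The open-topped notch takes the bar: 32 mm wide in x, flared to 44 mm at the top, ears 20 mm high. Knobs of seated lids end 3 mm below the notch floors
- notch_r (a point): centre of the notch floor on the upright at the - y end of the channel (axes as the shaker's), 93 mm above the deck. The upright is 60 mm wide in x and 12 mm thick in y. The open-topped notch takes the bar: 32 mm wide in x, flared to 44 mm at the top, ears 20 mm high. Knobs of seated lids end 3 mm below the notch floors
- bar: steel hold-down bar 230 mm long (its y), 26 wide (x), 10 thick, 0.34 to 0.55 kg, flat on the bench at the start. On its middle a black handle along the bar, 96 mm long, 16 mm wide, 26 to 40 mm above the bar's underside, on two studs 72 mm apart. Origin: centre of the underside, z up through the handle. In place its origin is midway between the two notch floors
- jar1: one of two or three open straight steel jars (absent ones read None), 46 mm outer diameter, 70 mm tall, wall 4 mm, mouth 38 mm, 0.2 to 0.35 kg, standing upright on a sheet of paper beside the shaker at the start. Origin: centre of its underside, z up its axis
- jar2: one of two or three open straight steel jars (absent ones read None), 46 mm outer diameter, 70 mm tall, wall 4 mm, mouth 38 mm, 0.2 to 0.35 kg, standing upright on a sheet of paper beside the shaker at the start. Origin: centre of its underside, z up its axis
- jar3: one of two or three open straight steel jars (absent ones read None), 46 mm outer diameter, 70 mm tall, wall 4 mm, mouth 38 mm, 0.2 to 0.35 kg, standing upright on a sheet of paper beside the shaker at the start. Origin: centre of its underside, z up its axis
- lid1: loose white plastic lid: disc 45 mm across, 5 mm thick; below it a 34 mm spigot 6 mm deep, chamfered, that drops into a jar's mouth; on top a round knob 22 mm across, 15 mm high. Three lie knob up in the tray; any lid fits any jar, spare ones stay there. Origin: centre of the spigot's underside, z up through the knob. Seated, its origin is 64 mm above the jar's
- lid2: loose white plastic lid: disc 45 mm across, 5 mm thick; below it a 34 mm spigot 6 mm deep, chamfered, that drops into a jar's mouth; on top a round knob 22 mm across, 15 mm high. Three lie knob up in the tray; any lid fits any jar, spare ones stay there. Origin: centre of the spigot's underside, z up through the knob. Seated, its origin is 64 mm above the jar's
- lid3: loose white plastic lid: disc 45 mm across, 5 mm thick; below it a 34 mm spigot 6 mm deep, chamfered, that drops into a jar's mouth; on top a round knob 22 mm across, 15 mm high. Three lie knob up in the tray; any lid fits any jar, spare ones stay there. Origin: centre of the spigot's underside, z up through the knob. Seated, its origin is 64 mm above the jar's
- tray: shallow steel tray, fixed, 170 x 160 mm, walls 12 mm high, floor 4 mm above the bench, in which the lids lie. Origin: centre of its underside
- treadle (a joint): angle of the foot switch's treadle, rad: 0 up at rest, 0.2 down at its stop. A steel plate 92 x 70 mm on a grey base 104 x 84 mm fixed on the bench in front of the shaker, hinged at the edge nearest the robot, its free far edge raised 20 mm at rest; sprung up with about 4 N at the pad at rest, 10 N at the stop
- treadle_pad (a point): where to press the treadle: top face, middle of its width, 75 mm from the hinge, 17 mm from the free edge. 48 mm above the bench at rest, 33 mm at the stop; it moves straight down within 2 mm. Axes level at rest: x from hinge to free edge (away from the robot), z up
- amber: amber glass bottle with a black cap, 62 mm diameter, 100 mm tall, standing at the back beside the shaker, not part of the job. Origin: centre of its underside, z up
- white: white plastic bottle, 68 mm diameter, 105 mm tall, standing at the back on the other side, not part of the job. Origin: centre of its underside, z up
- cup: clear plastic sample cup, open, 56 mm wide at the rim, 50 mm tall, standing among the jars, not part of the job. Origin: centre of its underside, z up
There are look-alikes about, which are no part of the job. Leave any blue look-alike of the lid3 alone. Leave any red look-alike of the jar2 alone.

How it is judged:
By the outcome, as a careful person would: the job done as asked, in the order asked, and still so for the second after the job is handed in, with the robot touching nothing.
Of jar1, jar2, jar3 only 2 to 3 are there at a start; the rules pass over those that are not, and their reading is None.
At some moment in a run one of jar1, jar2, jar3, bar may be knocked a few centimetres aside while the robot is not near it.
It also fails if it takes over 210 s, if anything falls off the work surface, if the arm or the gripper's body presses on something with over 40 N, if the wrist force passes 120 N, or if a joint passes its speed limit or range.

## Robot

A 7-joint arm with a two-finger parallel gripper is mounted at the origin on the work surface. World frame = base frame: x ahead of the robot, y to its left, z up, the work surface at z = 0. Lengths are in m, angles in rad, forces in N, time in s.
With the tool pointing down it reaches from about 0.4 to 0.85 m from the base axis. Payload 4.5 kg.
Tool frame: the origin (TCP) lies on the centre line of the jaws, within the pads' length; the fingertips stand 25 mm ahead of it and the grasp point (between the pads) lies 6 mm ahead of it; z points along the fingers, y is the line along which they close (so a half turn about z gives the same grasp; the last joint's range is limited). The gripper opens to 88 mm and grips with 3 to 60 N. Pads are 18 mm wide; open, the fingers measure 123 mm over their backs; the gripper's body (75 mm by 187 mm) begins 45 mm behind the grasp point.
Start: joints at [1.159, 0.689, -0.195, 1.565, 0.157, 0.902, -0.215], TCP at [0.27, -0.564, 0.264] pointing down, gripper open.
Joint ranges: [-3.01, 3.01], [-0.46, 2.08], [-1.47, 1.51], [0.13, 2.56], [-1, 4.14], [0.04, 2.09], [-2.66, 2.66]. Speed limits (rad/s): [2.57, 2.57, 3.14, 3.14, 3.14, 3.14, 3.14].

## Interface

Orientations are given as a unit quaternion [w, x, y, z].
In Python, from workcell import telemetry, cams, order gives the robot as it stands.
- The arm moves only by the tool carry_out, never from a script. Its argument "series" is a list that holds one entry, the list of rows, each a list of 7 numbers: the closure, from -1 (fully open) to 1 (shut), then the shift along the tool's x, y, z in units of 3 cm (1.0 is 3 cm), then the turn, a rotation vector about the tool's x, y, z in units of 6 degrees (1.0 is 6 degrees). A call has 1 to 10 rows; each row shifts and turns the commanded pose from where the row before left it, along the tool's axes as they then stand; what a row does not reach is not made up. A row lasts 1/12 s, in which the tool goes at most 41.7 mm and 7.16 degrees, less where a joint would pass 70% of its speed; a pose out of reach is approached as far as the arm can. A call with a number of a shift or a turn outside -1 to 1 is refused whole. A call with a gripper value outside its range is refused whole. The fingers move at their own pace and stop on an object; the grip force is fixed at half the most. Time passes only in rows, so rows that do not move let the fingers close. It gives the time, the measured TCP pose, the force, the opening and the grip force at its end, in the units of the state.
- telemetry.get_obs(): the state, without advancing time (a new reading comes with each control period).
- cams.camera(name): name is "scene" or "top" or "wrist"; returns the picture (420x560x3 uint8, red, green, blue); there is no depth.
- cams.camera_info(name): a dict with "fovy" (degrees; the focal length in pixels is half the picture's height over the tangent of half this angle, whatever the lens; pixels are square), "cx", "cy" (the principal point, pixels), "pose" (4x4, takes a point from camera to world coordinates). Camera axes: x right, y up, looking along -z (the intrinsics and any distortion apply to the point x, -y, -z); pixel columns grow to the right and rows downward; lengths in m; the calibration is good to about 2 mm. A picture is of the moment at which its call begins: read the wrist's pose just before it. camera_info takes no time and is no camera call; for the wrist camera it gives the pose at the moment of the call.
- order.sign_off(): hands the job in; it is judged then, once.
The state is a dict: "t": time; "joint_positions": joint angles; "qd": joint speeds; "effort": joint torques, N m; "tcp_pos": TCP position; "ee_rot": TCP orientation; "ft_force": force on the tool from outside, world axes, zero at the start; "ft_torque": the same for the moment, N m; "gripper_width": finger opening in m; "gripper_force": force on a finger pad.
Only numpy, scipy, OpenCV 4.12 (cv2) and the standard library are available. Lean on these libraries where they do the work, as an engineer would, in place of code of your own. Each camera call takes 0.05 s, during which the arm holds its last target. There are 200 camera calls.

## Working session

There is one attempt and no reset: what is moved stays moved. The work goes in short steps, Python scripts to look and compute and a tool call to move; the robot and the scene stay as the last step left them, time stands still between calls to the robot, and variables do not carry over. Pictures are saved under pics/ and viewed, at most 14 in all, crops included, and the job is handed in when it is done.

Besides the shell and the picture viewer there is one more tool, called after ">>>" in YAML: its name, and indented under it one key for each argument. carry_out: Moves the arm, as the interface text tells. Its arguments: {"type":"object","properties":{"series":{"type":"array"}},"required":["series"]}

```bash
ls && mkdir -p pics && python3 - <<'E'
from workcell import telemetry, cams, order
import cv2, numpy as np
np.set_printoptions(precision=4,suppress=True)
print(telemetry.get_obs())
for n in ("scene","top","wrist"):
    print(n,cams.camera_info(n))
    if n!="wrist": cv2.imwrite(f"pics/{n}0.png",cams.camera(n)[:,:,::-1])
E
```

```text
pics
{'t': 0.0, 'joint_positions': array([ 1.1588,  0.69  , -0.1945,  1.5663,  0.1573,  0.9025, -0.2151]), 'qd': array([-0.0008, -0.0007, -0.0005, -0.0007,  0.0018,  0.0005, -0.0009]), 'effort': array([  0.0008, -52.7572,  -1.2669, -15.3429,  -0.0527,   0.0064,
         0.0002]), 'tcp_pos': array([ 0.2692, -0.5634,  0.2629]), 'ee_rot': array([-0.0009,  0.9753,  0.2211, -0.0003]), 'ft_force': array([0.5239, 0.175 , 0.2479]), 'ft_torque': array([ 0.0301, -0.0064, -0.0321]), 'gripper_force': 0.0, 'gripper_width': 0.0880284876669094}
scene {'fovy': 51.515343316348776, 'cx': 284.2478294673264, 'cy': 218.86390446371078, 'pose': array([[ 0.8009, -0.4982,  0.3323,  0.9111],
       [ 0.5986,  0.6523, -0.4649, -0.5199],
       [ 0.0149,  0.5713,  0.8206,  1.0194],
       [ 0.    ,  0.    ,  0.    ,  1.    ]])}
top {'fovy': 57.247171049763196, 'cx': 283.00468865367606, 'cy': 216.03570982111444, 'pose': array([[ 0.0034,  0.9961, -0.0878,  0.4595],
       [-1.    ,  0.0028, -0.0072, -0.0278],
       [-0.0069,  0.0878,  0.9961,  1.0769],
       [ 0.    ,  0.    ,  0.    ,  1.    ]])}
wrist {'fovy': 59.5884517773517, 'cx': 278.3104739763314, 'cy': 211.48929128191486, 'pose': array([[ 0.4327,  0.8636,  0.2586,  0.3362],
       [-0.9015,  0.4151,  0.1222, -0.5316],
       [-0.0018, -0.286 ,  0.9582,  0.3826],
       [ 0.    ,  0.    ,  0.    ,  1.    ]])}
```

View pics/scene0.png

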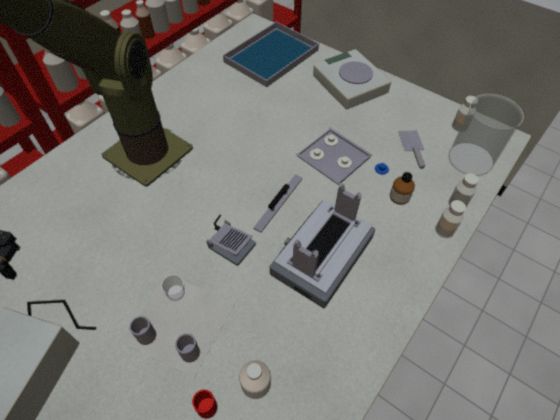

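View pics/top0.png

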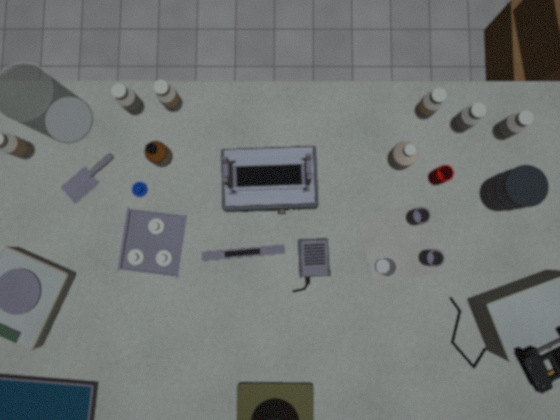

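The top view shows the two steel jars at (418,216) and (431,257), and the cup at (384,266). The red look-alike is at (441,174) and the white bottle at (404,154). The shaker is at (269,178), the bar at (243,253) and the treadle at (314,257). The three white lids are in the tray at (156,226), (135,257) and (163,258), with the blue look-alike lid at (140,189). The jars and the lids fit by colour (grey steel, white); the red and blue ones are excluded.

```bash
cat > lib.py <<'E'
import numpy as np, cv2
from workcell import telemetry, cams, order
from scipy.spatial.transform import Rotation as R
np.set_printoptions(precision=4,suppress=True)
def ray(info,u,v):
    f=210/np.tan(np.radians(info["fovy"]/2)); P=info["pose"]
    d=P[:3,:3]@np.array([(u-info["cx"])/f,-(v-info["cy"])/f,-1.])
    return P[:3,3],d
def onz(info,u,v,z):
    o,d=ray(info,u,v); return o+d*(z-o[2])/d[2]
def tri(i1,p1,i2,p2):
    o1,d1=ray(i1,*p1);o2,d2=ray(i2,*p2)
    s=np.linalg.lstsq(np.c_[d1,-d2],o2-o1,rcond=None)[0]
    a,b=o1+s[0]*d1,o2+s[1]*d2
    return (a+b)/2,np.linalg.norm(a-b)
def proj(info,p):
    f=210/np.tan(np.radians(info["fovy"]/2)); P=info["pose"]
    c=P[:3,:3].T@(np.asarray(p)-P[:3,3]); return np.array([info["cx"]+f*c[0]/-c[2],info["cy"]-f*c[1]/-c[2]])
def yaw():
    q=telemetry.get_obs()["ee_rot"]; m=R.from_quat(np.r_[q[1:],q[0]]).as_matrix()
    return np.degrees(np.arctan2(m[1,0],m[0,0])),m
def go(target,yawdeg=None):
    """shift units (3 cm) in present tool axes, turn about tool z in 6 deg units"""
    o=telemetry.get_obs();y,m=yaw()
    s=m.T@(np.asarray(target)-o["tcp_pos"])/0.03
    t=None if yawdeg is None else -(((yawdeg-y)+180)%360-180)/6
    print("tcp",o["tcp_pos"],"yaw %.2f"%y,"t %.2f"%o["t"],"shift",s,"turn",t)
def snap(name,fn=None):
    i=cams.camera_info(name);im=cams.camera(name)[:,:,::-1].copy()
    if fn: cv2.imwrite("pics/"+fn,im)
    return i,im
E
python3 - <<'E'
from lib import *
t=cams.camera_info("top");s=cams.camera_info("scene")
for n,u,v,z in [("jarA top",418,214,.07),("jarB",431,256,.07),("cup",383,265,.05),("red",441,174,.07),("white",404,150,.1),
 ("lid1",156,226,.03),("lid2",135,257,.03),("lid3",163,258,.03),("bar end",202,255,.01),("bar end",285,249,.01),("treadle",314,244,.048),("amber",153,148,.1),
 ("sh",222,149,.075),("sh",314,147,.075),("sh",317,207,.075),("sh",223,210,.075)]:
    print(n,onz(t,u,v,z))
print(tri(t,(418,214),s,(187,341)),tri(t,(431,256),s,(141,322)))
im=cv2.imread("pics/top0.png")
a=cv2.resize(im[120:300,370:470],None,fx=4,fy=4,interpolation=cv2.INTER_CUBIC)[:600]
b=cv2.resize(im[175:285,110:210],None,fx=4,fy=4,interpolation=cv2.INTER_CUBIC)
c=np.zeros((600,800,3),np.uint8);c[:,:400]=a;c[:440,400:]=b
cv2.imwrite("pics/crop0.png",c)
E
```

```text
jarA top [ 0.5547 -0.3745  0.07  ]
jarB [ 0.4452 -0.4052  0.07  ]
cup [ 0.4208 -0.2853  0.05  ]
red [ 0.6611 -0.4381  0.07  ]
white [ 0.7177 -0.3326  0.1   ]
lid1 [0.5235 0.3265 0.03  ]
lid2 [0.4391 0.3809 0.03  ]
lid3 [0.4367 0.3047 0.03  ]
bar end [0.4449 0.2033 0.01  ]
bar end [ 0.4622 -0.0259  0.01  ]
treadle [ 0.4757 -0.1033  0.048 ]
amber [0.722  0.3172 0.1   ]
sh [0.7263 0.1422 0.075 ]
sh [ 0.7321 -0.1022  0.075 ]
sh [ 0.5719 -0.1095  0.075 ]
sh [0.5633 0.1367 0.075 ]
(array([ 0.5537, -0.3759,  0.0692]), np.float64(0.0030109063111297403)) (array([ 0.4432, -0.4063,  0.0733]), np.float64(0.006133876060674481))
```

View pics/crop0.png

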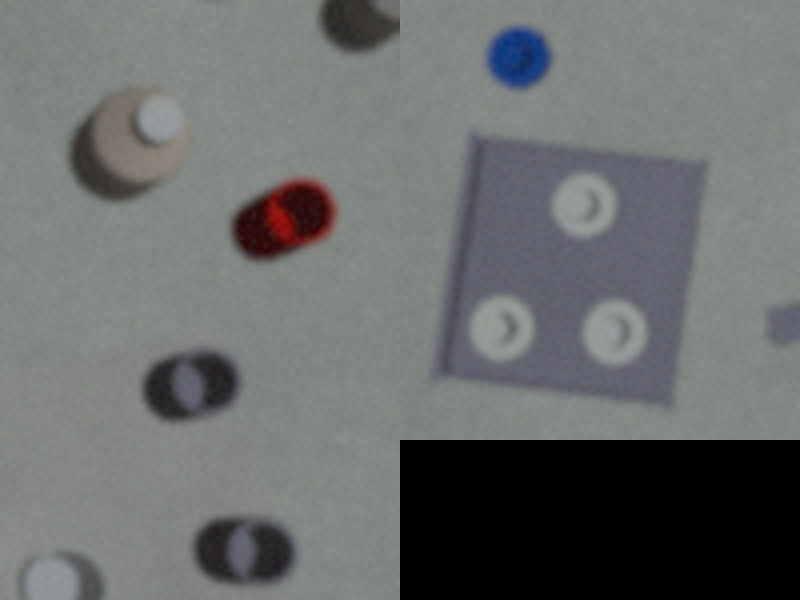

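The jars' mouths centre on about (421.5,215.5) and (435.5,257.5). In each, the dark left part is the outer wall and the bright lens is the floor. I'll go above them and refine with the wrist camera.

>>> carry_out:
  series:
    - [[-1,0.94,-0.19,0,0,0,0],[-1,0.94,-0.19,0,0,0,0],[-1,0.94,-0.19,0,0,0,0],[-1,0.94,-0.19,0,0,0,0],[-1,0.94,-0.19,0,0,0,0],[-1,0.94,-0.19,0,0,0,0],[-1,0.94,-0.19,0,0,0,0],[-1,0.94,-0.19,0,0,0,0],[-1,0.94,-0.19,0,0,0,0],[-1,0.94,-0.19,0,0,0,0]]

```text
t: 0.93
tcp_pos: [0.5001, -0.3898, 0.2633]
ee_rot: [-0.0, 0.975, 0.221, -0.0]
ft_force: [-0.3, -1.6, 0.4]
gripper_width: 0.0882
gripper_force: 0.0
```

>>> carry_out:
  series:
    - [[-1,0,0,0,0,0,0.85],[-1,0,0,0,0,0,0.85],[-1,0,0,0,0,0,0.85],[-1,0,0,0,0,0,0.85],[-1,0,0,0,0,0,0.85],[-1,0,0,0,0,0,0],[-1,0,0,0,0,0,0]]

```text
t: 1.52
tcp_pos: [0.4992, -0.3906, 0.2634]
ee_rot: [-0.0, 1.0, 0.002, -0.0]
ft_force: [0.4, 0.2, -0.3]
gripper_width: 0.0881
gripper_force: 0.0
```

```bash
python3 - <<'E'
from lib import *
i,im=snap("wrist","w1.png"); print(telemetry.get_obs()["joint_positions"]); go([.5,-.39,.26],0)
print(i["pose"])
E
```

```text
[ 0.6106  0.6979 -0.0355  1.5412  0.0291  0.9038 -1.0021]
tcp [ 0.4992 -0.3907  0.2634] yaw 0.19 t 1.57 shift [ 0.0259 -0.023   0.1136] turn 0.031528849107057035
[[ 0.0051  0.958   0.2868  0.5734]
 [-1.      0.005   0.0011 -0.3902]
 [-0.0004 -0.2868  0.958   0.3829]
 [ 0.      0.      0.      1.    ]]
```

View pics/w1.png

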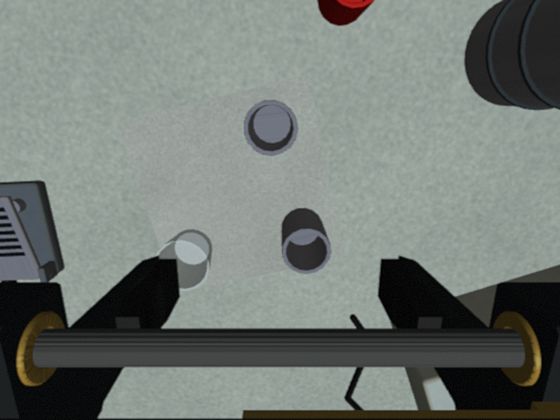

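The wrist view shows jar A's ring at about (271,127) and jar B's ring at about (306,250). The cup is at (186,258) and the red look-alike at (345,8). I'll measure the rings.

```bash
cat >> lib.py <<'E'
def circ(im,u,v,rmin,rmax,w=45):
    x0,y0=int(max(u-w,0)),int(max(v-w,0)); g=cv2.cvtColor(im[y0:int(v+w),x0:int(u+w)],cv2.COLOR_BGR2GRAY)
    g=cv2.resize(g,None,fx=3,fy=3,interpolation=cv2.INTER_CUBIC)
    c=cv2.HoughCircles(g,cv2.HOUGH_GRADIENT_ALT,1,9,param1=120,param2=0.6,minRadius=int(3*rmin),maxRadius=int(3*rmax))
    return [] if c is None else [((a+.5)/3-.5+x0,(b+.5)/3-.5+y0,r/3) for a,b,r in c.reshape(-1,c.shape[-1])[:, :3]]
E
python3 - <<'E'
from lib import *
i=cams.camera_info("wrist"); im=cv2.imread("pics/w1.png")
f=210/np.tan(np.radians(i["fovy"]/2))
for u,v in [(271,127),(306,250)]:
    for c in circ(im,u,v,12,32): print(c,onz(i,c[0],c[1],.07), "expected r", f*.023/(proj(i,[0,0,0]) is not None and abs((i["pose"][:3,:3].T@(onz(i,c[0],c[1],.07)-i["pose"][:3,3]))[2])))
E
```

```text
(np.float32(272.0), np.float32(127.66667), np.float32(27.646532)) [ 0.5528 -0.385   0.07  ] expected r 27.58318646834639
(np.float32(272.0), np.float32(127.66667), np.float32(22.800598)) [ 0.5528 -0.385   0.07  ] expected r 27.58318646834639
(np.float32(272.0), np.float32(127.66667), np.float32(16.202782)) [ 0.5528 -0.385   0.07  ] expected r 27.58318646834639
(np.float32(306.66666), np.float32(250.33333), np.float32(23.733925)) [ 0.4427 -0.4169  0.07  ] expected r 25.001900384256068
(np.float32(305.66666), np.float32(243.66667), np.float32(24.747911)) [ 0.4492 -0.4158  0.07  ] expected r 25.142216647737083
(np.float32(306.66666), np.float32(250.33333), np.float32(19.964293)) [ 0.4427 -0.4169  0.07  ] expected r 25.001900384256068
(np.float32(301.0), np.float32(228.66667), np.float32(20.964731)) [ 0.4637 -0.4112  0.07  ] expected r 25.45784895929441
```

>>> carry_out:
  series:
    - [[-1,0.9,-0.1,0,0,0,0],[-1,0.9,-0.1,0,0,0,0],[-1,0,0,0.9,0,0,0],[-1,0,0,0.9,0,0,0],[-1,0,0,0.9,0,0,0],[-1,0,0,0.9,0,0,0],[-1,0,0,0.9,0,0,0],[-1,0,0,0.9,0,0,0],[-1,0,0,0.9,0,0,0],[-1,0,0,0.78,0,0,0]]

```text
t: 2.4
tcp_pos: [0.5529, -0.3845, 0.0494]
ee_rot: [-0.001, 1.0, 0.001, -0.0]
ft_force: [-0.2, 0.9, -0.1]
gripper_width: 0.088
gripper_force: 0.0
```

>>> carry_out:
  series:
    - [[1,0,0,0,0,0,0],[1,0,0,0,0,0,0],[1,0,0,0,0,0,0],[1,0,0,0,0,0,0],[1,0,0,0,0,0,0],[1,0,0,0,0,0,0]]

```text
t: 2.9
tcp_pos: [0.5541, -0.3854, 0.0528]
ee_rot: [0.001, 1.0, 0.0, 0.001]
ft_force: [-0.4, 0.4, -0.6]
gripper_width: 0.0505
gripper_force: 0.0
```

>>> carry_out:
  series:
    - [[-1,0,0,0,0,0,0],[-1,0,0,0,0,0,0],[-1,0,0,0,0,0,0],[-1,0,0,0,0,0,0],[-1,0,0,0,0,0,0]]

```text
t: 3.32
tcp_pos: [0.5534, -0.3849, 0.0513]
ee_rot: [0.0, 1.0, 0.0, 0.0]
ft_force: [0.7, 0.5, -0.8]
gripper_width: 0.0813
gripper_force: 0.0
```

>>> carry_out:
  series:
    - [[1,0,0,0,0,0,0],[1,0,0,0,0,0,0],[1,0,0,0,0,0,0],[1,0,0,0,0,0,0],[1,0,0,0,0,0,0],[1,0,0,0,0,0,0],[1,0,0,0,0,0,0],[1,0,0,0,0,0,0]]

```text
t: 3.98
tcp_pos: [0.5535, -0.3844, 0.0514]
ee_rot: [-0.0, 1.0, 0.001, 0.0]
ft_force: [0.3, 1.1, 0.1]
gripper_width: 0.0452
gripper_force: 30.0
```

>>> carry_out:
  series:
    - [[-1,0,0,0,0,0,0],[-1,0,0,0,0,0,0],[-1,0,0,0,0,0,-1],[-1,0,0,0,0,0,-1],[-1,0,0,0,0,0,-1],[-1,0,0,0,0,0,-1],[-1,0,0,0,0,0,-1],[-1,0,0,0,0,0,-1],[-1,0,0,0,0,0,-1],[-1,0,0,0,0,0,-1]]

```text
t: 4.82
tcp_pos: [0.5532, -0.3854, 0.0514]
ee_rot: [0.0, 0.912, 0.409, -0.0]
ft_force: [0.1, 0.0, -0.5]
gripper_width: 0.0882
gripper_force: 0.0
```

>>> carry_out:
  series:
    - [[-1,0,0,0,0,0,-1],[-1,0,0,0,0,0,-1],[-1,0,0,0,0,0,-1],[-1,0,0,0,0,0,-1],[-1,0,0,0,0,0,-1],[-1,0,0,0,0,0,-1],[-1,0,0,0,0,0,-1],[-1,0,0,0,0,0,0]]

```text
t: 5.48
tcp_pos: [0.5529, -0.3856, 0.0512]
ee_rot: [0.0, 0.706, 0.708, -0.0]
ft_force: [0.1, -0.3, -1.0]
gripper_width: 0.0882
gripper_force: 0.0
```

>>> carry_out:
  series:
    - [[1,0,0,0,0,0,0],[1,0,0,0,0,0,0],[1,0,0,0,0,0,0],[1,0,0,0,0,0,0],[1,0,0,0,0,0,0],[1,0,0,0,0,0,0],[1,0,0,0,0,0,0],[1,0,0,0,0,0,0],[1,0,0,0,0,0,0],[1,0,0,0,0,0,0]]

```text
t: 6.32
tcp_pos: [0.5528, -0.3849, 0.0513]
ee_rot: [-0.0, 0.707, 0.707, -0.0]
ft_force: [-2.3, -0.6, 1.5]
gripper_width: 0.0456
gripper_force: 30.0
```

```bash
python3 - <<'E'
from lib import *
go([.55,-.2,.26],90);print(telemetry.get_obs()["joint_positions"])
E
```

```text
tcp [ 0.5528 -0.3849  0.0513] yaw 90.03 t 6.32 shift [ 6.1635 -0.098  -6.9554] turn 0.00509087735093298
[ 0.7503  1.0522 -0.4166  1.5172  0.5792  0.6985  0.0703]
```

>>> carry_out:
  series:
    - [[1,0,0,-0.9,0,0,0],[1,0,0,-0.95,0,0,0],[1,0,0,-0.95,0,0,0],[1,0,0,-0.95,0,0,0],[1,0,0,-0.95,0,0,0],[1,0,0,-0.95,0,0,0],[1,0,0,-0.95,0,0,0],[1,0,0,-0.95,0,0,0],[1,0,0,-0.95,0,0,0]]

```text
t: 7.07
tcp_pos: [0.5531, -0.3846, 0.307]
ee_rot: [-0.0, 0.707, 0.708, 0.0]
ft_force: [0.7, -0.2, -3.5]
gripper_width: 0.0458
gripper_force: 30.0
```

>>> carry_out:
  series:
    - [[1,0.9,0.22,0,0,0,0],[1,0.9,0.22,0,0,0,0],[1,0.9,0.22,0,0,0,0],[1,0.9,0.22,0,0,0,0],[1,0.9,0.22,0,0,0,0],[1,0.9,0.22,0,0,0,0],[1,0.9,0.22,0,0,0,0],[1,0.9,0.22,0,0,0,0],[1,0.9,0.22,0,0,0,0],[1,0.9,0.22,0,0,0,0]]

```text
t: 7.9
tcp_pos: [0.6192, -0.1133, 0.3056]
ee_rot: [-0.0, 0.707, 0.708, -0.0]
ft_force: [1.2, 0.1, -3.2]
gripper_width: 0.0454
gripper_force: 30.0
```

>>> carry_out:
  series:
    - [[1,0.95,0.25,0,0,0,0],[1,0.95,0.25,0,0,0,0],[1,0.95,0.25,0,0,0,0],[1,0.95,0.25,0,0,0,0],[1,0,0,0,0,0,0],[1,0,0,0,0,0,0]]

```text
t: 8.4
tcp_pos: [0.649, 0.0026, 0.3057]
ee_rot: [-0.001, 0.705, 0.709, 0.0]
ft_force: [0.0, -0.8, -4.2]
gripper_width: 0.0457
gripper_force: 30.0
```

```bash
python3 - <<'E'
from lib import *
i,im=snap("wrist","w2.png"); go([.648,.017,.3],90)
f=proj
for n,p in [("notchL",[.648,.117,.188]),("notchR",[.648,-.083,.188])]: print(n,proj(i,p))
print(telemetry.get_obs()["joint_positions"], telemetry.get_obs()["gripper_width"])
np.save("i2.npy",i,allow_pickle=True)
E
```

```text
tcp [ 0.6489 -0.0002  0.3056] yaw 90.15 t 8.45 shift [ 0.5726 -0.0277  0.1852] turn 0.024651521668118903
notchL [277.4323  31.0656]
notchR [275.5517 326.285 ]
[ 0.2009  0.7178 -0.5279  1.4239  0.3805  1.103  -0.3891] 0.045641060193613185
```

View pics/w2.png

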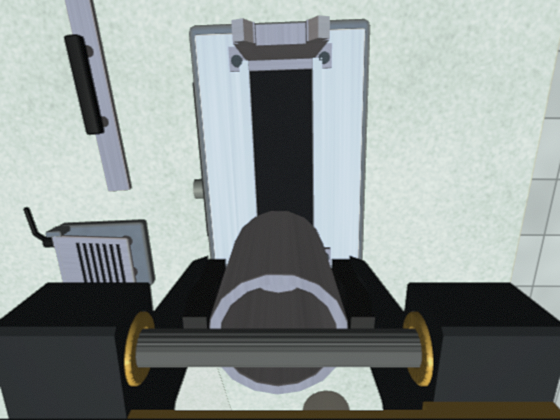

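```bash
python3 - <<'E'
from lib import *
i=np.load("i2.npy",allow_pickle=True).item(); im=cv2.imread("pics/w2.png"); g=cv2.cvtColor(im,cv2.COLOR_BGR2GRAY).astype(float)
g=cv2.GaussianBlur(g,(3,3),0)
for v in (80,110,140,170,190):
    d=np.diff(g[v]); l=220+np.argmin(d[220:285])+.5; r=290+np.argmax(d[290:340])+.5
    L=onz(i,l,v,.075);Rr=onz(i,r,v,.075); L2=onz(i,l,v,.085);R2=onz(i,r,v,.085)
    print(v,l,r,L[:2],Rr[:2],"w75 %.4f w85 %.4f mid %.4f"%(Rr[0]-L[0],R2[0]-L2[0],(L[0]+Rr[0])/2))
c=im[10:80,180:380]; cv2.imwrite("pics/c2.png",cv2.resize(c,None,fx=4,fy=4,interpolation=cv2.INTER_CUBIC))
E
```

```text
80 249.5 311.5 [0.6227 0.096 ] [0.6785 0.0964] w75 0.0559 w85 0.0543 mid 0.6506
110 250.5 312.5 [0.6232 0.0699] [0.6803 0.0704] w75 0.0571 w85 0.0555 mid 0.6518
140 252.5 312.5 [0.6247 0.0427] [0.6812 0.0431] w75 0.0565 w85 0.0549 mid 0.6530
170 254.5 312.5 [0.6263 0.0142] [0.6822 0.0146] w75 0.0559 w85 0.0543 mid 0.6543
190 255.5 312.5 [ 0.6271 -0.0056] [ 0.6829 -0.0051] w75 0.0558 w85 0.0542 mid 0.6550
```

View pics/c2.png

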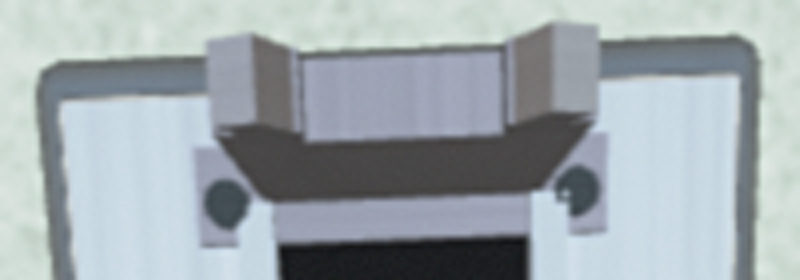

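```bash
python3 - <<'E'
from lib import *
i=np.load("i2.npy",allow_pickle=True).item()
for p in [(256.25,45),(306.25,43.75),(255,23.75),(306.25,22)]: print(p,onz(i,*p,.168))
for p in [(251,59.5),(312,58)]: print(p,onz(i,*p,.075))
E
```

```text
(256.25, 45) [0.6343 0.1121 0.168 ]
(306.25, 43.75) [0.6666 0.1131 0.168 ]
(255, 23.75) [0.6336 0.1245 0.168 ]
(306.25, 22) [0.6662 0.1258 0.168 ]
(251, 59.5) [0.6242 0.1132 0.075 ]
(312, 58) [0.6783 0.1148 0.075 ]
```

>>> carry_out:
  series:
    - [[1,0,0,0,0,0,-0.38],[1,0.98,0.1,0,0,0,0],[1,0.98,0.1,0,0,0,0],[1,0,0,0,0,0,0],[1,0,0,0.9,0,0,0],[1,0,0,0.9,0,0,0],[1,0,0,0.9,0,0,0],[1,0,0,0.9,0,0,0],[1,0,0,0.9,0,0,0],[1,0,0,0,0,0,0]]

```text
t: 9.28
tcp_pos: [0.649, 0.0548, 0.1654]
ee_rot: [-0.003, 0.693, 0.721, -0.005]
ft_force: [-1.9, -1.4, -4.3]
gripper_width: 0.0459
gripper_force: 30.0
```

```bash
python3 - <<'E'
from lib import *
go([.6525,.059,.127],92.45)
E
```

```text
tcp [0.649  0.0548 0.1654] yaw 92.23 t 9.28 shift [0.1394 0.135  1.2788] turn -0.03613321955395558
```

>>> carry_out:
  series:
    - [[1,0,0,0,0,0,0],[1,0,0,0,0,0,0],[1,0,0,0,0,0,0]]

```text
t: 9.53
tcp_pos: [0.6542, 0.0582, 0.1736]
ee_rot: [0.001, 0.693, 0.721, 0.002]
ft_force: [-1.0, -0.1, -2.8]
gripper_width: 0.0455
gripper_force: 30.0
```

```bash
python3 - <<'E'
from lib import *
go([.6525,.059,.127],92.45)
E
```

```text
tcp [0.6542 0.0582 0.1736] yaw 92.27 t 9.53 shift [ 0.0285 -0.0604  1.5516] turn -0.029654310004578594
```

>>> carry_out:
  series:
    - [[1,0,-0.06,0.4,0,0,0],[1,0,0,0.4,0,0,0],[1,0,0,0.35,0,0,0],[1,0,0,0.2,0,0,0],[1,0,0,0.1,0,0,0],[1,0,0,0,0,0,0],[1,0,0,0,0,0,0],[1,0,0,0.05,0,0,0],[1,0,0,0.03,0,0,0],[1,0,0,0,0,0,0]]

```text
t: 10.37
tcp_pos: [0.6515, 0.0583, 0.1263]
ee_rot: [0.0, 0.693, 0.721, 0.001]
ft_force: [0.1, -1.6, 0.4]
gripper_width: 0.0455
gripper_force: 30.0
```

```bash
python3 - <<'E'
from lib import *
go([.6525,.059,.127],92.45);print(telemetry.get_obs()["ft_force"])
E
```

```text
tcp [0.6515 0.0583 0.1263] yaw 92.32 t 10.37 shift [ 0.0206  0.0358 -0.022 ] turn -0.02197734083846588
[ 0.1343 -1.5528  0.4291]
```

>>> carry_out:
  series:
    - [[-1,0,0,0,0,0,0],[-1,0,0,0,0,0,0],[-1,0,0,0,0,0,0],[-1,0,0,0,0,0,0],[-1,0,0,-0.5,0,0,0],[-1,0,0,-0.8,0,0,0],[-1,0,0,-0.9,0,0,0],[-1,0,0,-0.9,0,0,0],[-1,0,0,-0.9,0,0,0],[-1,0,0,-0.9,0,0,0]]

```text
t: 11.2
tcp_pos: [0.6507, 0.0581, 0.2737]
ee_rot: [-0.0, 0.693, 0.721, -0.0]
ft_force: [0.1, -0.0, 0.3]
gripper_width: 0.0883
gripper_force: 0.0
```

>>> carry_out:
  series:
    - [[-1,-0.91,-0.45,0,0,0,0],[-1,-0.91,-0.45,0,0,0,0],[-1,-0.91,-0.45,0,0,0,0],[-1,-0.91,-0.45,0,0,0,0],[-1,-0.91,-0.45,0,0,0,0],[-1,-0.91,-0.45,0,0,0,0],[-1,-0.91,-0.45,0,0,0,0],[-1,-0.91,-0.45,0,0,0,0],[-1,-0.91,-0.45,0,0,0,0],[-1,-0.91,-0.45,0,0,0,0]]

```text
t: 12.03
tcp_pos: [0.5263, -0.2214, 0.2726]
ee_rot: [0.0, 0.693, 0.721, 0.0]
ft_force: [0.7, 0.5, 0.6]
gripper_width: 0.0884
gripper_force: 0.0
```

>>> carry_out:
  series:
    - [[-1,-0.91,-0.45,0,0,0,0],[-1,-0.91,-0.45,0,0,0,0],[-1,-0.91,-0.45,0,0,0,0],[-1,-0.91,-0.45,0,0,0,0],[-1,-0.91,-0.45,0,0,0,0],[-1,-0.91,-0.45,0,0,0,0],[-1,0,0,0,0,0,0.38],[-1,0,0,0,0,0,0],[-1,0,0,0,0,0,0]]

```text
t: 12.78
tcp_pos: [0.4531, -0.3865, 0.2725]
ee_rot: [-0.0, 0.706, 0.708, 0.0]
ft_force: [0.2, 1.2, -0.2]
gripper_width: 0.0882
gripper_force: 0.0
```

```bash
python3 - <<'E'
from lib import *
i,im=snap("wrist","w3.png"); u,v=proj(i,[.443,-.417,.07]); print(u,v); go([.443,-.417,.051],90)
for c in circ(im,u,v,15,34,60): print(c,onz(i,c[0],c[1],.07))
E
```

```text
266.638573846688 220.4076430517676
tcp [ 0.4535 -0.3858  0.2726] yaw 90.20 t 12.83 shift [-1.0455 -0.3602  7.386 ] turn 0.03413151349123685
(np.float32(265.33334), np.float32(218.33333), np.float32(23.70745)) [ 0.4418 -0.415   0.07  ]
(np.float32(265.33334), np.float32(218.33333), np.float32(20.16035)) [ 0.4418 -0.415   0.07  ]
(np.float32(267.0), np.float32(201.66667), np.float32(21.259233)) [ 0.4434 -0.3991  0.07  ]
```

View pics/w3.png

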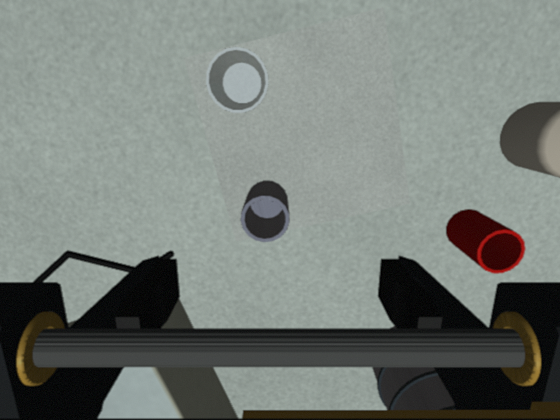

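Jar B is still where it was: its ring is at (265,218), which puts it at (0.442,-0.415). The cup is at (238,80) and the red look-alike at (500,250). Descending to it.

>>> carry_out:
  series:
    - [[-1,-0.97,-0.38,0,0,0,0],[-1,0,0,0,0,0,0],[-1,0,0,0.9,0,0,0],[-1,0,0,0.9,0,0,0],[-1,0,0,0.9,0,0,0],[-1,0,0,0.9,0,0,0],[-1,0,0,0.9,0,0,0],[-1,0,0,0.9,0,0,0],[-1,0,0,0.9,0,0,0],[-1,0,0,0.8,0,0,0]]

```text
t: 13.67
tcp_pos: [0.4421, -0.4147, 0.058]
ee_rot: [-0.0, 0.706, 0.708, 0.0]
ft_force: [0.6, 0.5, 0.6]
gripper_width: 0.0882
gripper_force: 0.0
```

>>> carry_out:
  series:
    - [[-1,0,0,0.28,0,0,0],[-1,0,0,0,0,0,0],[1,0,0,0,0,0,0],[1,0,0,0,0,0,0],[1,0,0,0,0,0,0],[1,0,0,0,0,0,0],[1,0,0,0,0,0,0],[1,0,0,0,0,0,0],[1,0,0,0,0,0,0],[1,0,0,0,0,0,0]]

```text
t: 14.5
tcp_pos: [0.4411, -0.4164, 0.0515]
ee_rot: [0.0, 0.707, 0.707, -0.0]
ft_force: [-2.0, -0.8, 4.7]
gripper_width: 0.0451
gripper_force: 30.0
```

>>> carry_out:
  series:
    - [[-1,0,0,0,0,0,0],[-1,0,0,0,0,0,0],[-1,0,0,0,0,0,0],[-1,0,0,0,0,0,1],[-1,0,0,0,0,0,1],[-1,0,0,0,0,0,1],[-1,0,0,0,0,0,1],[-1,0,0,0,0,0,1],[-1,0,0,0,0,0,1],[-1,0,0,0,0,0,1]]

```text
t: 15.33
tcp_pos: [0.4416, -0.416, 0.0509]
ee_rot: [-0.0, 0.914, 0.405, 0.0]
ft_force: [-0.6, -0.3, -0.2]
gripper_width: 0.0879
gripper_force: 0.0
```

>>> carry_out:
  series:
    - [[-1,0,0,0,0,0,1],[-1,0,0,0,0,0,1],[-1,0,0,0,0,0,1],[-1,0,0,0,0,0,1],[-1,0,0,0,0,0,1],[-1,0,0,0,0,0,1],[-1,0,0,0,0,0,1],[-1,0,0,0,0,0,1],[-1,0,0,0,0,0,0],[-1,0,0,0,0,0,0]]

```text
t: 16.17
tcp_pos: [0.4416, -0.4159, 0.0509]
ee_rot: [-0.0, 1.0, 0.002, -0.0]
ft_force: [0.0, 0.6, -0.2]
gripper_width: 0.0883
gripper_force: 0.0
```

>>> carry_out:
  series:
    - [[1,0,0,0,0,0,0],[1,0,0,0,0,0,0],[1,0,0,0,0,0,0],[1,0,0,0,0,0,0],[1,0,0,0,0,0,0],[1,0,0,0,0,0,0],[1,0,0,0,0,0,0],[1,0,0,0,0,0,0],[1,0,0,0,0,0,0],[1,0,0,0,0,0,0]]

```text
t: 17.0
tcp_pos: [0.4414, -0.4163, 0.0511]
ee_rot: [0.0, 1.0, 0.0, 0.0]
ft_force: [-0.3, 0.2, 0.7]
gripper_width: 0.0455
gripper_force: 30.0
```

```bash
python3 - <<'E'
from lib import *
go([.6559,-.021,.3],92.45)
E
```

```text
tcp [ 0.4414 -0.4163  0.0511] yaw 0.04 t 17.00 shift [  7.1604 -13.1703  -8.3016] turn -15.401478107285357
```

>>> carry_out:
  series:
    - [[1,0,0,-0.9,0,0,0],[1,0,0,-0.92,0,0,0],[1,0,0,-0.92,0,0,0],[1,0,0,-0.92,0,0,0],[1,0,0,-0.92,0,0,0],[1,0,0,-0.92,0,0,0],[1,0,0,-0.92,0,0,0],[1,0,0,-0.92,0,0,0],[1,0,0,-0.92,0,0,0]]

```text
t: 17.75
tcp_pos: [0.4407, -0.4154, 0.2996]
ee_rot: [-0.001, 1.0, 0.001, -0.001]
ft_force: [0.5, -0.5, -3.9]
gripper_width: 0.0457
gripper_force: 30.0
```

>>> carry_out:
  series:
    - [[1,0.5,-0.85,0,0,0,0],[1,0.5,-0.85,0,0,0,0],[1,0.5,-0.85,0,0,0,0],[1,0.5,-0.85,0,0,0,0],[1,0.5,-0.85,0,0,0,0],[1,0.5,-0.85,0,0,0,0],[1,0.5,-0.85,0,0,0,0],[1,0.5,-0.85,0,0,0,0],[1,0.5,-0.85,0,0,0,0],[1,0.5,-0.85,0,0,0,0]]

```text
t: 18.58
tcp_pos: [0.591, -0.1594, 0.2982]
ee_rot: [-0.0, 1.0, 0.001, -0.001]
ft_force: [0.1, -0.1, -2.1]
gripper_width: 0.0455
gripper_force: 30.0
```

>>> carry_out:
  series:
    - [[1,0.5,-0.85,0,0,0,0],[1,0.5,-0.85,0,0,0,0],[1,0.5,-0.85,0,0,0,0],[1,0.5,-0.85,0,0,0,0],[1,0,0,0,0,0,-0.9],[1,0,0,0,0,0,-0.9],[1,0,0,0,0,0,-0.9],[1,0,0,0,0,0,-0.9],[1,0,0,0,0,0,-0.9],[1,0,0,0,0,0,-0.9]]

```text
t: 19.42
tcp_pos: [0.6503, -0.0589, 0.2979]
ee_rot: [-0.0, 0.959, 0.282, -0.001]
ft_force: [0.8, -0.3, -3.3]
gripper_width: 0.0459
gripper_force: 30.0
```

>>> carry_out:
  series:
    - [[1,0,0,0,0,0,-0.9],[1,0,0,0,0,0,-0.9],[1,0,0,0,0,0,-0.9],[1,0,0,0,0,0,-0.9],[1,0,0,0,0,0,-0.9],[1,0,0,0,0,0,-0.9],[1,0,0,0,0,0,-0.9],[1,0,0,0,0,0,-0.9],[1,0,0,0,0,0,-0.9],[1,0,0,0,0,0,-0.9]]

```text
t: 20.25
tcp_pos: [0.6503, -0.0591, 0.2979]
ee_rot: [-0.001, 0.727, 0.687, -0.001]
ft_force: [-0.2, -0.8, -2.3]
gripper_width: 0.0457
gripper_force: 30.0
```

>>> carry_out:
  series:
    - [[1,0,0,0,0,0,-0.9],[1,0,0,0,0,0,0],[1,0,0,0,0,0,0],[1,0,0,0,0,0,0]]

```text
t: 20.58
tcp_pos: [0.6508, -0.0591, 0.2984]
ee_rot: [-0.0, 0.696, 0.718, -0.0]
ft_force: [-0.2, -0.2, -3.4]
gripper_width: 0.0457
gripper_force: 30.0
```

```bash
python3 - <<'E'
from lib import *
go([.6556,-.021,.1268],92.45);i,im=snap("wrist","w4.png");u,v=proj(i,[.652,.0583,.145]);print(u,v)
np.save("i4.npy",i,allow_pickle=True)
for c in circ(im,u,v,10,45,70): print(c,onz(i,c[0],c[1],.145))
E
```

```text
tcp [ 0.6508 -0.0591  0.2984] yaw 91.71 t 20.58 shift [1.265  0.2046 5.719 ] turn -0.12322392328594844
285.1198181745344 35.58903522504065
(np.float32(282.66666), np.float32(37.0), np.float32(32.394283)) [0.6504 0.0574 0.145 ]
(np.float32(282.66666), np.float32(37.0), np.float32(37.49021)) [0.6504 0.0574 0.145 ]
(np.float32(283.0), np.float32(41.0), np.float32(23.395569)) [0.6507 0.0549 0.145 ]
(np.float32(282.66666), np.float32(37.0), np.float32(26.900581)) [0.6504 0.0574 0.145 ]
(np.float32(285.33334), np.float32(45.333332), np.float32(20.242931)) [0.6524 0.0522 0.145 ]
```

View pics/w4.png

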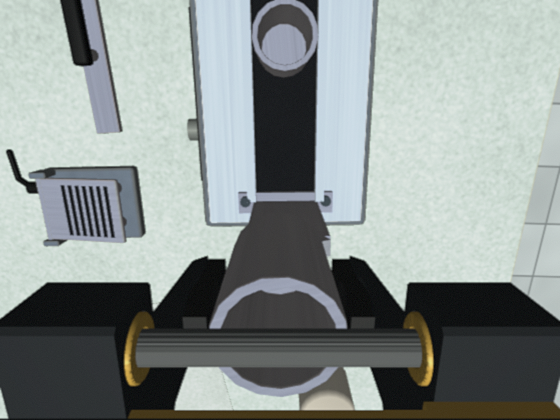

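>>> carry_out:
  series:
    - [[1,0.63,0.1,0,0,0,-0.12],[1,0.63,0.1,0,0,0,0],[1,0,0,0,0,0,0],[1,0,0,0.7,0,0,0],[1,0,0,0.7,0,0,0],[1,0,0,0.7,0,0,0],[1,0,0,0.7,0,0,0],[1,0,0,0.7,0,0,0],[1,0,0,0.5,0,0,0],[1,0,0,0,0,0,0]]

```text
t: 21.47
tcp_pos: [0.6533, -0.0216, 0.1753]
ee_rot: [-0.002, 0.691, 0.723, -0.003]
ft_force: [-1.0, -0.8, -3.1]
gripper_width: 0.0455
gripper_force: 30.0
```

>>> carry_out:
  series:
    - [[1,0,0,0.4,0,0,0],[1,0,0,0.4,0,0,0],[1,0,0,0.3,0,0,0],[1,0,0,0.2,0,0,0],[1,0,0,0.1,0,0,0],[1,0,0,0,0,0,0],[1,0,0,0,0,0,0]]

```text
t: 22.05
tcp_pos: [0.6559, -0.0209, 0.137]
ee_rot: [0.0, 0.691, 0.723, 0.0]
ft_force: [0.3, 0.4, -2.7]
gripper_width: 0.0458
gripper_force: 30.0
```

```bash
python3 - <<'E'
from lib import *
go([.6556,-.021,.1263],92.45);print(telemetry.get_obs()["ft_force"])
E
```

```text
tcp [ 0.6559 -0.0209  0.137 ] yaw 92.56 t 22.05 shift [-0.0013 -0.0102  0.3573] turn 0.018329700848103887
[ 0.3035  0.3704 -2.7102]
```

>>> carry_out:
  series:
    - [[1,0,0,0.2,0,0,0],[1,0,0,0.1,0,0,0],[1,0,0,0.06,0,0,0],[1,0,0,0,0,0,0],[1,0,0,0,0,0,0],[-1,0,0,0,0,0,0],[-1,0,0,0,0,0,0],[-1,0,0,0,0,0,0],[-1,0,0,0,0,0,0],[-1,0,0,0,0,0,0]]

```text
t: 22.88
tcp_pos: [0.6559, -0.021, 0.1262]
ee_rot: [0.0, 0.691, 0.723, 0.0]
ft_force: [0.1, -0.2, 0.4]
gripper_width: 0.0768
gripper_force: 0.0
```

>>> carry_out:
  series:
    - [[-1,0,0,-0.4,0,0,0],[-1,0,0,-0.9,0,0,0],[-1,0,0,-0.9,0,0,0],[-1,0,0,-0.9,0,0,0],[-1,0,0,-0.9,0,0,0],[-1,0,0,-0.9,0,0,0]]

```text
t: 23.38
tcp_pos: [0.6555, -0.0209, 0.2755]
ee_rot: [0.0, 0.691, 0.723, 0.0]
ft_force: [1.4, -0.1, -1.4]
gripper_width: 0.0882
gripper_force: 0.0
```

>>> carry_out:
  series:
    - [[-1,0.95,-0.48,0,0,0,0],[-1,0.95,-0.48,0,0,0,0],[-1,0.95,-0.48,0,0,0,0],[-1,0.95,-0.48,0,0,0,0],[-1,0.95,-0.48,0,0,0,0],[-1,0.95,-0.48,0,0,0,0],[-1,0.95,-0.48,0,0,0,0],[-1,0.95,-0.48,0,0,0,0],[-1,0.95,-0.48,0,0,0,0],[-1,0.95,-0.48,0,0,0,0]]

```text
t: 24.22
tcp_pos: [0.4982, 0.2586, 0.2741]
ee_rot: [0.0, 0.691, 0.723, 0.001]
ft_force: [0.8, 1.4, 1.1]
gripper_width: 0.0881
gripper_force: 0.0
```

>>> carry_out:
  series:
    - [[0,0.95,-0.48,0,0,0,0.4],[0,0.95,-0.48,0,0,0,0],[0,0,0,0,0,0,0],[0,0,0,0,0,0,0],[0,0,0,0,0,0,0]]

```text
t: 24.63
tcp_pos: [0.4693, 0.313, 0.2736]
ee_rot: [0.001, 0.706, 0.708, 0.0]
ft_force: [0.6, -0.7, 0.0]
gripper_width: 0.0571
gripper_force: 0.0
```

```bash
python3 - <<'E'
from lib import *
i,im=snap("wrist","w5.png"); np.save("i5.npy",i,allow_pickle=True); go([.47,.33,.27],90);print(telemetry.get_obs()["gripper_width"])
for p in [(.5235,.3265,.015),(.439,.381,.015),(.437,.305,.015)]:
    u,v=proj(i,p)
    for c in circ(im,u,v,8,34,45): print((u,v),c,"disc",onz(i,c[0],c[1],.015),"knob",onz(i,c[0],c[1],.03))
E
```

```text
tcp [0.4697 0.3123 0.2733] yaw 90.06 t 24.68 shift [0.5915 0.0091 0.1111] turn 0.010408251792336879
0.05342038183372025
(np.float64(330.01647126423507), np.float64(163.14833397567355)) (np.float32(331.33334), np.float32(157.66667), np.float32(10.834432)) disc [0.5246 0.3322 0.015 ] knob [0.5224 0.3344 0.03  ]
(np.float64(330.01647126423507), np.float64(163.14833397567355)) (np.float32(331.33334), np.float32(157.66667), np.float32(22.544607)) disc [0.5246 0.3322 0.015 ] knob [0.5224 0.3344 0.03  ]
(np.float64(247.35305579005762), np.float64(108.10045997038311)) (np.float32(244.0), np.float32(99.66667), np.float32(10.847271)) disc [0.4359 0.389  0.015 ] knob [0.4372 0.3889 0.03  ]
(np.float64(247.35305579005762), np.float64(108.10045997038311)) (np.float32(244.0), np.float32(99.66667), np.float32(21.582396)) disc [0.4359 0.389  0.015 ] knob [0.4372 0.3889 0.03  ]
(np.float64(246.8817726610178), np.float64(183.1604638058072)) (np.float32(245.0), np.float32(178.66667), np.float32(21.229965)) disc [0.4351 0.3098 0.015 ] knob [0.4365 0.3129 0.03  ]
(np.float64(246.8817726610178), np.float64(183.1604638058072)) (np.float32(216.66667), np.float32(193.0), np.float32(14.608017)) disc [0.4048 0.2942 0.015 ] knob [0.4073 0.2979 0.03  ]
(np.float64(246.8817726610178), np.float64(183.1604638058072)) (np.float32(245.0), np.float32(178.66667), np.float32(10.0602)) disc [0.4351 0.3098 0.015 ] knob [0.4365 0.3129 0.03  ]
```

View pics/w5.png

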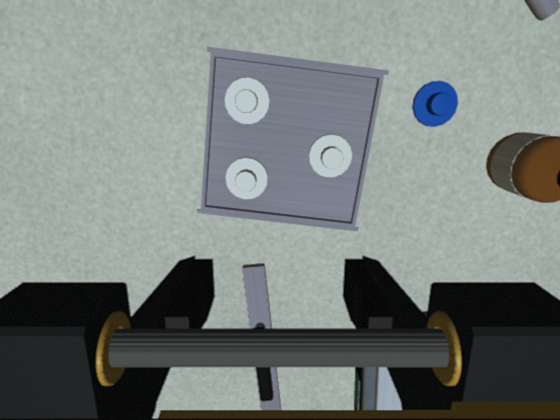

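The tray holds three white lids, at (331,157), (244,100) and (245,179). The blue look-alike at (435,103) is outside the tray. I'll take the white lid at (331,157) first and grip its knob in two directions to centre it.

>>> carry_out:
  series:
    - [[0,0.33,0.9,0,0,0,0],[0,0.33,0.92,0,0,0,0],[0,0,0,0.9,0,0,0],[0,0,0,0.9,0,0,0],[0,0,0,0.9,0,0,0],[0,0,0,0.9,0,0,0],[0,0,0,0.9,0,0,0],[0,0,0,0.9,0,0,0],[0,0,0,0.7,0,0,0],[0,0,0,0.5,0,0,0]]

```text
t: 25.52
tcp_pos: [0.5239, 0.3307, 0.0728]
ee_rot: [0.0, 0.707, 0.707, -0.002]
ft_force: [-0.2, -0.8, -0.9]
gripper_width: 0.0438
gripper_force: 0.0
```

>>> carry_out:
  series:
    - [[0,0,0,0.3,0,0,0],[0,0,0,0.2,0,0,0],[0,0,0,0,0,0,0],[0,0,0,0,0,0,0]]

```text
t: 25.85
tcp_pos: [0.5242, 0.3333, 0.0606]
ee_rot: [0.0, 0.706, 0.708, 0.0]
ft_force: [1.1, 0.4, 1.3]
gripper_width: 0.0441
gripper_force: 0.0
```

```bash
python3 - <<'E'
from lib import *
go([.5246,.332,.0415],90); print(telemetry.get_obs()["gripper_width"])
E
```

```text
tcp [0.5242 0.3333 0.0606] yaw 90.11 t 25.85 shift [-0.0423  0.0125  0.6369] turn 0.01792609712367721
0.04412461725684046
```

>>> carry_out:
  series:
    - [[0,0,0,0.3,0,0,0],[0,0,0,0.2,0,0,0],[0,0,0,0.13,0,0,0],[0,0,0,0,0,0,0],[1,0,0,0,0,0,0],[1,0,0,0,0,0,0],[1,0,0,0,0,0,0],[1,0,0,0,0,0,0],[1,0,0,0,0,0,0],[1,0,0,0,0,0,0]]

```text
t: 26.68
tcp_pos: [0.5234, 0.3335, 0.0412]
ee_rot: [0.0, 0.706, 0.708, 0.0]
ft_force: [0.1, 0.1, 0.3]
gripper_width: 0.0211
gripper_force: 30.0
```

>>> carry_out:
  series:
    - [[0,0,0,0,0,0,0],[0,0,0,0,0,0,0],[0,0,0,0,0,0,0],[0,0,0,0,0,0,1],[0,0,0,0,0,0,1],[0,0,0,0,0,0,1],[0,0,0,0,0,0,1],[0,0,0,0,0,0,1],[0,0,0,0,0,0,1],[0,0,0,0,0,0,1]]

```text
t: 27.52
tcp_pos: [0.5235, 0.3336, 0.0412]
ee_rot: [-0.0, 0.914, 0.406, 0.0]
ft_force: [-0.1, 0.1, 0.7]
gripper_width: 0.0442
gripper_force: 0.0
```

>>> carry_out:
  series:
    - [[0,0,0,0,0,0,1],[0,0,0,0,0,0,1],[0,0,0,0,0,0,1],[0,0,0,0,0,0,1],[0,0,0,0,0,0,1],[0,0,0,0,0,0,1],[0,0,0,0,0,0,1],[0,0,0,0,0,0,1],[0,0,0,0,0,0,0],[0,0,0,0,0,0,0]]

```text
t: 28.35
tcp_pos: [0.5234, 0.3336, 0.0411]
ee_rot: [0.0, 1.0, 0.003, 0.0]
ft_force: [0.7, 0.6, 0.7]
gripper_width: 0.0441
gripper_force: 0.0
```

>>> carry_out:
  series:
    - [[1,0,0,0,0,0,0],[1,0,0,0,0,0,0],[1,0,0,0,0,0,0],[1,0,0,0,0,0,0],[1,0,0,0,0,0,0],[1,0,0,0,0,0,0],[1,0,0,0,0,0,0]]

```text
t: 28.93
tcp_pos: [0.5235, 0.3334, 0.0411]
ee_rot: [0.0, 1.0, 0.001, 0.0]
ft_force: [0.2, 0.9, -0.1]
gripper_width: 0.0211
gripper_force: 30.0
```

```bash
python3 - <<'E'
from lib import *
go([.652,.0583,.26],92.45)
E
```

```text
tcp [0.5235 0.3334 0.0411] yaw 0.17 t 28.93 shift [ 4.2561  9.184  -7.295 ] turn -15.380066039118077
```

>>> carry_out:
  series:
    - [[1,0,0,-0.4,0,0,0],[1,0,0,-0.7,0,0,0],[1,0,0,-0.9,0,0,0],[1,0,0,-0.9,0,0,0],[1,0,0,-0.9,0,0,0],[1,0,0,-0.9,0,0,0],[1,0,0,-0.9,0,0,0],[1,0,0,-0.9,0,0,0],[1,0,0,-0.8,0,0,0]]

```text
t: 29.68
tcp_pos: [0.5234, 0.3334, 0.2629]
ee_rot: [-0.0, 1.0, 0.001, 0.001]
ft_force: [0.4, 0.7, -0.8]
gripper_width: 0.021
gripper_force: 30.0
```

>>> carry_out:
  series:
    - [[1,0.42,0.9,0,0,0,0],[1,0.42,0.9,0,0,0,0],[1,0.42,0.9,0,0,0,0],[1,0.42,0.9,0,0,0,0],[1,0.42,0.9,0,0,0,0],[1,0.42,0.9,0,0,0,0],[1,0.42,0.9,0,0,0,0],[1,0.42,0.9,0,0,0,0],[1,0.42,0.9,0,0,0,0],[1,0.42,0.9,0,0,0,0]]

```text
t: 30.52
tcp_pos: [0.6504, 0.0624, 0.261]
ee_rot: [0.0, 1.0, 0.001, 0.0]
ft_force: [0.2, 0.1, -1.2]
gripper_width: 0.0211
gripper_force: 30.0
```

>>> carry_out:
  series:
    - [[1,0,0,0,0,0,-0.9],[1,0,0,0,0,0,-0.9],[1,0,0,0,0,0,-0.9],[1,0,0,0,0,0,-0.9],[1,0,0,0,0,0,-0.9],[1,0,0,0,0,0,-0.9],[1,0,0,0,0,0,-0.9],[1,0,0,0,0,0,-0.9],[1,0,0,0,0,0,-0.9],[1,0,0,0,0,0,-0.9]]

```text
t: 31.35
tcp_pos: [0.6499, 0.0636, 0.2609]
ee_rot: [0.0, 0.889, 0.457, -0.0]
ft_force: [-0.6, -0.0, 0.2]
gripper_width: 0.0213
gripper_force: 30.0
```

>>> carry_out:
  series:
    - [[1,0,0,0,0,0,-0.9],[1,0,0,0,0,0,-0.9],[1,0,0,0,0,0,-0.9],[1,0,0,0,0,0,-0.9],[1,0,0,0,0,0,-0.9],[1,0,0,0,0,0,-0.9],[1,0,0,0,0,0,-0.9],[1,0,0,0,0,0,0],[1,0,0,0,0,0,0],[1,0,0,0,0,0,0]]

```text
t: 32.18
tcp_pos: [0.6502, 0.0637, 0.2605]
ee_rot: [0.0, 0.696, 0.718, -0.0]
ft_force: [-0.1, -0.3, -0.5]
gripper_width: 0.0211
gripper_force: 30.0
```

```bash
python3 - <<'E'
from lib import *
i,im=snap("wrist","w6.png")
go([.6515,.0583,.19],92.4); t,it=snap("top","t6.png")
for p in [(.6515,.0583,.145),(.6558,-.021,.145)]: 
    print(proj(i,p),proj(t,p))
    for c in circ(im,*proj(i,p),15,60,60): print(c,onz(i,c[0],c[1],.145))
s,js=snap("scene","s6.png"); 
c=js[170:320,220:420]; cv2.imwrite("pics/c6.png",cv2.resize(c,None,fx=4,fy=4,interpolation=cv2.INTER_CUBIC))
E
```

```text
tcp [0.6502 0.0637 0.2604] yaw 91.85 t 32.23 shift [-0.1816  0.0377  2.3477] turn -0.09116619416522553
[279.3182 224.5544] [250.8574 171.4442]
(np.float32(279.0), np.float32(226.33333), np.float32(35.36182)) [0.6513 0.057  0.145 ]
(np.float32(278.66666), np.float32(201.66667), np.float32(29.484903)) [0.6505 0.0743 0.145 ]
[281.4639 326.5169] [283.127  169.7832]
```

View pics/w6.png

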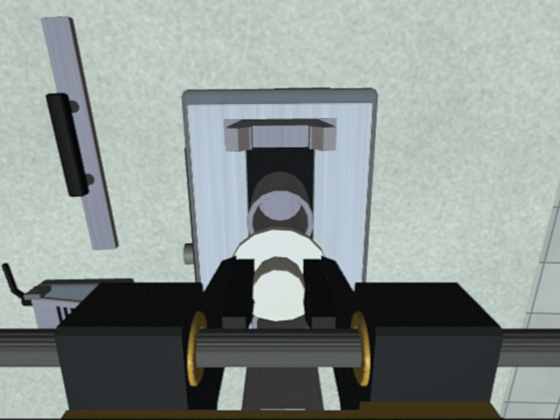

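Jar A stands at about (279,226) in the view, which is (0.651,0.058). I'm lowering the lid on it slowly.

>>> carry_out:
  series:
    - [[1,-0.19,0.02,0,0,0,-0.09],[1,0,0,0.5,0,0,0],[1,0,0,0.7,0,0,0],[1,0,0,0.5,0,0,0],[1,0,0,0.3,0,0,0],[1,0,0,0.2,0,0,0],[1,0,0,0,0,0,0],[1,0,0,0,0,0,0],[1,0,0,0,0,0,0]]

```text
t: 33.08
tcp_pos: [0.6517, 0.0583, 0.1951]
ee_rot: [0.001, 0.692, 0.722, 0.001]
ft_force: [-1.3, -0.5, -1.2]
gripper_width: 0.0209
gripper_force: 30.0
```

```bash
python3 - <<'E'
from lib import *
go([.651,.058,.1765],92.4);print(telemetry.get_obs()["ft_force"])
E
```

```text
tcp [0.6517 0.0583 0.1951] yaw 92.50 t 33.08 shift [-0.0101 -0.026   0.6203] turn 0.016277462363229727
[-1.3043 -0.5125 -1.1963]
```

>>> carry_out:
  series:
    - [[1,-0.01,-0.02,0.1,0,0,0],[1,0,0,0.1,0,0,0],[1,0,0,0.1,0,0,0],[1,0,0,0.1,0,0,0],[1,0,0,0.1,0,0,0],[1,0,0,0.1,0,0,0],[1,0,0,0.03,0,0,0],[1,0,0,0,0,0,0],[1,0,0,0,0,0,0]]

```text
t: 33.83
tcp_pos: [0.6506, 0.058, 0.1761]
ee_rot: [0.0, 0.692, 0.722, 0.0]
ft_force: [-1.5, -0.5, 4.9]
gripper_width: 0.0209
gripper_force: 30.0
```

```bash
python3 - <<'E'
from lib import *
go([.651,.058,.176],92.4);print(telemetry.get_obs()["ft_force"],telemetry.get_obs()["gripper_width"])
E
```

```text
tcp [0.6506 0.058  0.1761] yaw 92.50 t 33.83 shift [0.0007 0.0145 0.0028] turn 0.01685455699393401
[-1.469  -0.5405  4.902 ] 0.02092551517427866
```

>>> carry_out:
  series:
    - [[0,0,0,0,0,0,0],[0,0,0,0,0,0,0],[0,0,0,0,0,0,0],[0,0,0,0,0,0,0],[0,0,0,-0.2,0,0,0],[0,0,0,-0.4,0,0,0],[0,0,0,-0.7,0,0,0],[0,0,0,-0.9,0,0,0],[0,0,0,-0.7,0,0,0],[0,0,0,0,0,0,0]]

```text
t: 34.67
tcp_pos: [0.6528, 0.0587, 0.2679]
ee_rot: [0.003, 0.692, 0.722, 0.004]
ft_force: [0.6, -0.4, 0.8]
gripper_width: 0.044
gripper_force: 0.0
```

>>> carry_out:
  series:
    - [[0,0.87,-0.68,0,0,0,0],[0,0.87,-0.68,0,0,0,0],[0,0.87,-0.68,0,0,0,0],[0,0.87,-0.68,0,0,0,0],[0,0.87,-0.68,0,0,0,0],[0,0.87,-0.68,0,0,0,0],[0,0.87,-0.68,0,0,0,0],[0,0.87,-0.68,0,0,0,0],[0,0.87,-0.68,0,0,0,0],[0,0.87,-0.68,0,0,0,0]]

```text
t: 35.5
tcp_pos: [0.4338, 0.3105, 0.2624]
ee_rot: [0.0, 0.692, 0.722, -0.0]
ft_force: [-0.3, -0.4, -0.5]
gripper_width: 0.0442
gripper_force: 0.0
```

>>> carry_out:
  series:
    - [[0,0,0,0.7,0,0,0.42],[0,0,0,0.9,0,0,0],[0,0,0,0.9,0,0,0],[0,0,0,0.9,0,0,0],[0,0,0,0.7,0,0,0],[0,0,0,0.4,0,0,0],[0,0,0,0,0,0,0],[0,0,0,0,0,0,0],[0,0,0,0,0,0,0]]

```text
t: 36.25
tcp_pos: [0.4356, 0.31, 0.128]
ee_rot: [0.0, 0.707, 0.707, 0.001]
ft_force: [0.4, 0.6, 0.7]
gripper_width: 0.0444
gripper_force: 0.0
```

```bash
python3 - <<'E'
from lib import *
i,im=snap("wrist","w7.png"); go([.434,.311,.0413],90)
u,v=proj(i,[.434,.311,.015]);print(u,v)
for c in circ(im,u,v,8,60,75): print(c,"disc",onz(i,c[0],c[1],.015),"knob",onz(i,c[0],c[1],.03))
E
```

```text
tcp [0.4358 0.3102 0.1283] yaw 89.98 t 36.30 shift [ 0.0229 -0.0635  2.9004] turn -0.003655309090120795
275.07390280869396 216.91610541785394
(np.float32(277.66666), np.float32(218.66666), np.float32(32.8203)) disc [0.4357 0.3098 0.015 ] knob [0.4357 0.3146 0.03  ]
(np.float32(277.66666), np.float32(218.66666), np.float32(15.569818)) disc [0.4357 0.3098 0.015 ] knob [0.4357 0.3146 0.03  ]
```

View pics/w7.png

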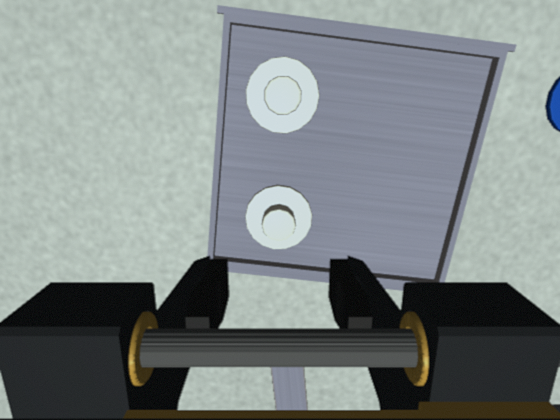

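The target lid is at (278,219), straight below the jaws.

>>> carry_out:
  series:
    - [[0,0,0,0.6,0,0,0],[0,0,0,0.7,0,0,0],[0,0,0,0.6,0,0,0],[0,0,0,0.5,0,0,0],[0,0,0,0.3,0,0,0],[0,0,0,0.15,0,0,0],[0,0,0,0.05,0,0,0],[0,0,0,0,0,0,0],[0,0,0,0,0,0,0]]

```text
t: 37.05
tcp_pos: [0.4357, 0.31, 0.041]
ee_rot: [0.0, 0.707, 0.707, 0.001]
ft_force: [0.3, 0.2, -0.5]
gripper_width: 0.0443
gripper_force: 0.1
```

>>> carry_out:
  series:
    - [[1,0,0,0,0,0,0],[1,0,0,0,0,0,0],[1,0,0,0,0,0,0],[1,0,0,0,0,0,0],[1,0,0,0,0,0,0],[1,0,0,0,0,0,0],[1,0,0,0,0,0,0],[0,0,0,0,0,0,0],[0,0,0,0,0,0,0],[0,0,0,0,0,0,0]]

```text
t: 37.88
tcp_pos: [0.4351, 0.3099, 0.0404]
ee_rot: [-0.0, 0.707, 0.707, 0.0]
ft_force: [0.0, -0.2, 6.0]
gripper_width: 0.0389
gripper_force: 2.6
```

```bash
python3 - <<'E'
from lib import *
go([.434,.311,.0412],90)
E
```

```text
tcp [0.4351 0.3099 0.0404] yaw 90.00 t 37.88 shift [ 0.0379 -0.0373 -0.025 ] turn -0.0005724104159317752
```

>>> carry_out:
  series:
    - [[0,0,0,-0.04,0,0,0],[0,0,0,0,0,0,0],[0,0,0,0,0,0,1],[0,0,0,0,0,0,1],[0,0,0,0,0,0,1],[0,0,0,0,0,0,1],[0,0,0,0,0,0,1],[0,0,0,0,0,0,1],[0,0,0,0,0,0,1],[0,0,0,0,0,0,1]]

```text
t: 38.72
tcp_pos: [0.4348, 0.3096, 0.041]
ee_rot: [0.0, 0.935, 0.356, -0.0]
ft_force: [0.4, 0.2, -0.4]
gripper_width: 0.0439
gripper_force: 0.0
```

>>> carry_out:
  series:
    - [[0,0,0,0,0,0,1],[0,0,0,0,0,0,1],[0,0,0,0,0,0,1],[0,0,0,0,0,0,1],[0,0,0,0,0,0,1],[0,0,0,0,0,0,1],[0,0,0,0,0,0,1],[0,0,0,0,0,0,0],[0,0,0,0,0,0,0]]

```text
t: 39.47
tcp_pos: [0.4349, 0.3096, 0.0411]
ee_rot: [0.0, 1.0, 0.001, -0.0]
ft_force: [-0.2, -0.5, 0.3]
gripper_width: 0.0441
gripper_force: 0.0
```

>>> carry_out:
  series:
    - [[1,0,0,0,0,0,0],[1,0,0,0,0,0,0],[1,0,0,0,0,0,0],[1,0,0,0,0,0,0],[1,0,0,0,0,0,0],[1,0,0,0,0,0,0],[1,0,0,0,0,0,0]]

```text
t: 40.05
tcp_pos: [0.4353, 0.3097, 0.0414]
ee_rot: [0.0, 1.0, -0.0, 0.0]
ft_force: [0.3, 0.2, 0.2]
gripper_width: 0.0212
gripper_force: 30.0
```

```bash
python3 - <<'E'
from lib import *
go([.6556,-.021,.26],92.4)
E
```

```text
tcp [0.4353 0.3097 0.0414] yaw -0.00 t 40.05 shift [ 7.3457 11.0219 -7.286 ] turn -15.400702101058775
```

>>> carry_out:
  series:
    - [[1,0,0,-0.4,0,0,0],[1,0,0,-0.7,0,0,0],[1,0,0,-0.9,0,0,0],[1,0,0,-0.9,0,0,0],[1,0,0,-0.9,0,0,0],[1,0,0,-0.9,0,0,0],[1,0,0,-0.9,0,0,0],[1,0,0,-0.9,0,0,0],[1,0,0,-0.8,0,0,0]]

```text
t: 40.8
tcp_pos: [0.435, 0.3094, 0.2631]
ee_rot: [-0.0, 1.0, -0.0, 0.0]
ft_force: [0.6, 0.4, -0.4]
gripper_width: 0.0212
gripper_force: 30.0
```

>>> carry_out:
  series:
    - [[1,0.56,0.84,0,0,0,0],[1,0.56,0.84,0,0,0,0],[1,0.56,0.84,0,0,0,0],[1,0.56,0.84,0,0,0,0],[1,0.56,0.84,0,0,0,0],[1,0.56,0.84,0,0,0,0],[1,0.56,0.84,0,0,0,0],[1,0.56,0.84,0,0,0,0],[1,0.56,0.84,0,0,0,0],[1,0.56,0.84,0,0,0,0]]

```text
t: 41.63
tcp_pos: [0.6033, 0.0562, 0.2613]
ee_rot: [-0.0, 1.0, -0.0, -0.0]
ft_force: [0.2, 1.0, -1.1]
gripper_width: 0.0209
gripper_force: 30.0
```

>>> carry_out:
  series:
    - [[1,0.56,0.84,0,0,0,0],[1,0.56,0.84,0,0,0,0],[1,0.56,0.84,0,0,0,0],[1,0,0,0,0,0,-0.9],[1,0,0,0,0,0,-0.9],[1,0,0,0,0,0,-0.9],[1,0,0,0,0,0,-0.9],[1,0,0,0,0,0,-0.9],[1,0,0,0,0,0,-0.9],[1,0,0,0,0,0,-0.9]]

```text
t: 42.47
tcp_pos: [0.653, -0.0181, 0.2612]
ee_rot: [0.0, 0.945, 0.326, -0.0]
ft_force: [0.5, -0.2, -0.1]
gripper_width: 0.0208
gripper_force: 30.0
```

>>> carry_out:
  series:
    - [[1,0,0,0,0,0,-0.9],[1,0,0,0,0,0,-0.9],[1,0,0,0,0,0,-0.9],[1,0,0,0,0,0,-0.9],[1,0,0,0,0,0,-0.9],[1,0,0,0,0,0,-0.9],[1,0,0,0,0,0,-0.9],[1,0,0,0,0,0,-0.9],[1,0,0,0,0,0,-0.9],[1,0,0,0,0,0,-0.9]]

```text
t: 43.3
tcp_pos: [0.653, -0.0184, 0.2612]
ee_rot: [0.0, 0.694, 0.72, -0.001]
ft_force: [-0.5, 0.2, -0.5]
gripper_width: 0.0209
gripper_force: 30.0
```

>>> carry_out:
  series:
    - [[1,0,0,0,0,0,-0.1],[1,0,0,0,0,0,0],[1,0,0,0,0,0,0],[1,0,0,0,0,0,0]]

```text
t: 43.63
tcp_pos: [0.6534, -0.018, 0.2606]
ee_rot: [0.0, 0.693, 0.721, -0.0]
ft_force: [-0.5, -0.6, -0.4]
gripper_width: 0.0207
gripper_force: 30.0
```

```bash
python3 - <<'E'
from lib import *
i,im=snap("wrist","w8.png")
go([.6557,-.021,.1945],92.4)
for p in [(.6557,-.021,.145),(.651,.058,.165)]: 
    print(proj(i,p))
    for c in circ(im,*proj(i,p),12,45,60): print(c,onz(i,c[0],c[1],.145),onz(i,c[0],c[1],.15))
E
```

```text
tcp [ 0.6534 -0.018   0.2606] yaw 92.32 t 43.68 shift [-0.1036  0.0712  2.2028] turn -0.013153176963020504
[280.8133 221.2131]
(np.float32(281.66666), np.float32(171.33333), np.float32(31.320986)) [0.6548 0.013  0.145 ] [0.6547 0.0139 0.15  ]
[278.8166  98.2024]
(np.float32(278.66666), np.float32(96.33333), np.float32(38.51035)) [0.6509 0.0593 0.145 ] [0.6509 0.0592 0.15  ]
(np.float32(278.66666), np.float32(96.33333), np.float32(19.082165)) [0.6509 0.0593 0.145 ] [0.6509 0.0592 0.15  ]
(np.float32(282.33334), np.float32(98.33333), np.float32(21.445953)) [0.6532 0.0582 0.145 ] [0.6531 0.0582 0.15  ]
(np.float32(282.33334), np.float32(98.33333), np.float32(16.895357)) [0.6532 0.0582 0.145 ] [0.6531 0.0582 0.15  ]
```

View pics/w8.png

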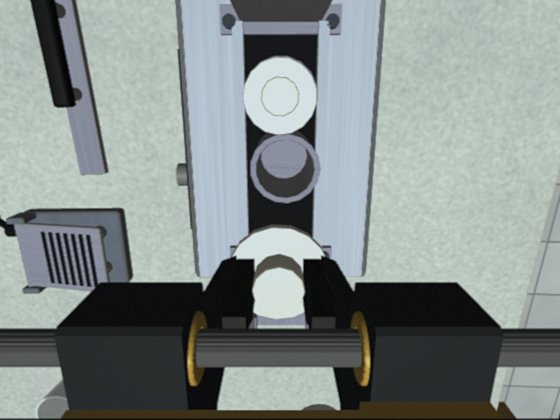

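The wrist view shows that jar B has been knocked along the channel. It now stands at (285,168), against jar A, whose lid at (279,96) is still level. The held lid goes back to its spot in the tray so I can reset jar B.

>>> carry_out:
  series:
    - [[1,0.93,-0.57,0,0,0,0],[1,0.93,-0.57,0,0,0,0],[1,0.93,-0.57,0,0,0,0],[1,0.93,-0.57,0,0,0,0],[1,0.93,-0.57,0,0,0,0],[1,0.93,-0.57,0,0,0,0],[1,0.93,-0.57,0,0,0,0],[1,0.93,-0.57,0,0,0,0],[1,0.93,-0.57,0,0,0,0],[1,0.93,-0.57,0,0,0,0]]

```text
t: 44.52
tcp_pos: [0.4701, 0.2549, 0.2607]
ee_rot: [0.0, 0.693, 0.721, 0.0]
ft_force: [-0.0, 0.5, 0.3]
gripper_width: 0.0212
gripper_force: 30.0
```

>>> carry_out:
  series:
    - [[1,0.93,-0.57,0,0,0,0],[1,0.93,-0.57,0,0,0,0],[1,0,0,0,0,0,0],[1,0,0,0.8,0,0,0],[1,0,0,0.9,0,0,0],[1,0,0,0.9,0,0,0],[1,0,0,0.9,0,0,0],[1,0,0,0.8,0,0,0],[1,0,0,0.7,0,0,0],[1,0,0,0.5,0,0,0]]

```text
t: 45.35
tcp_pos: [0.4343, 0.3076, 0.0936]
ee_rot: [0.0, 0.692, 0.721, -0.001]
ft_force: [0.8, -0.2, -0.7]
gripper_width: 0.0211
gripper_force: 30.0
```

>>> carry_out:
  series:
    - [[1,0,0,0,0,0,0],[1,0,0,0,0,0,0],[1,0,0,0,0,0,0]]

```text
t: 45.6
tcp_pos: [0.4352, 0.3084, 0.0963]
ee_rot: [0.0, 0.692, 0.722, 0.001]
ft_force: [0.2, 0.1, -0.5]
gripper_width: 0.0213
gripper_force: 30.0
```

```bash
python3 - <<'E'
from lib import *
go([.4353,.3097,.0418])
i=cams.camera_info("wrist")
E
```

```text
tcp [0.4352 0.3084 0.0963] yaw 92.36 t 45.60 shift [0.0416 0.0034 1.8157] turn None
```

>>> carry_out:
  series:
    - [[1,0,0,0.6,0,0,0],[1,0,0,0.6,0,0,0],[1,0,0,0.35,0,0,0],[1,0,0,0.15,0,0,0],[1,0,0,0.08,0,0,0],[1,0,0,0,0,0,0],[1,0,0,0.02,0,0,0],[0,0,0,0,0,0,0],[0,0,0,0,0,0,0],[0,0,0,0,0,0,0]]

```text
t: 46.43
tcp_pos: [0.4349, 0.3082, 0.0419]
ee_rot: [0.0, 0.692, 0.722, 0.0]
ft_force: [0.6, 0.1, 0.5]
gripper_width: 0.0393
gripper_force: 0.0
```

>>> carry_out:
  series:
    - [[0,0,0,-0.4,0,0,0],[0,0,0,-0.9,0,0,0],[0,0,0,-0.9,0,0,0],[0,0,0,-0.9,0,0,0],[0,0,0,-0.9,0,0,0],[0,0,0,-0.9,0,0,0],[0,0,0,-0.9,0,0,0],[0,0,0,-0.9,0,0,0],[0,0,0,-0.9,0,0,0]]

```text
t: 47.18
tcp_pos: [0.4341, 0.3076, 0.2719]
ee_rot: [0.0, 0.692, 0.722, 0.0]
ft_force: [-0.6, 0.1, -1.0]
gripper_width: 0.0445
gripper_force: 0.0
```

>>> carry_out:
  series:
    - [[-1,-0.95,0.56,0,0,0,0],[-1,-0.95,0.56,0,0,0,0],[-1,-0.95,0.56,0,0,0,0],[-1,-0.95,0.56,0,0,0,0],[-1,-0.95,0.56,0,0,0,0],[-1,-0.95,0.56,0,0,0,0],[-1,-0.95,0.56,0,0,0,0],[-1,-0.95,0.56,0,0,0,0],[-1,-0.95,0.56,0,0,0,0],[-1,-0.95,0.56,0,0,0,0]]

```text
t: 48.02
tcp_pos: [0.6145, 0.0285, 0.2705]
ee_rot: [0.0, 0.692, 0.722, 0.0]
ft_force: [-0.0, 0.1, 0.3]
gripper_width: 0.0879
gripper_force: 0.0
```

>>> carry_out:
  series:
    - [[-1,-0.95,0.56,0,0,0,0],[-1,-0.95,0.56,0,0,0,0],[-1,0,0,0,0,0,0],[-1,0,0,0,0,0,0],[-1,0,0,0,0,0,0]]

```text
t: 48.43
tcp_pos: [0.6496, -0.0245, 0.2699]
ee_rot: [-0.0, 0.692, 0.722, 0.0]
ft_force: [-1.2, -0.5, -0.5]
gripper_width: 0.0878
gripper_force: 0.0
```

```bash
python3 - <<'E'
from lib import *
i,im=snap("wrist","w9.png"); np.save("i9.npy",i,allow_pickle=True)
go([.656,.0135,.16],92.4)
for z,p in [(.145,(.656,.0135,.145)),(.15,(.651,.058,.15))]: 
    u,v=proj(i,p);f=210/np.tan(np.radians(i["fovy"]/2))
    d=-(i["pose"][:3,:3].T@(np.array(p)-i["pose"][:3,3]))[2]
    print(u,v,"r46",f*.023/d,"r45",f*.0225/d,"r38",f*.019/d)
    for c in circ(im,u,v,20,45,60): print(c,onz(i,c[0],c[1],z))
E
```

```text
tcp [ 0.6495 -0.0236  0.27  ] yaw 92.50 t 48.48 shift [1.2215 0.2718 3.6668] turn 0.016319316730066664
289.7874934611714 159.07382778969685 r46 34.45827888308608 r45 33.70918586388856 r38 28.465534729505894
(np.float32(289.33334), np.float32(160.33333), np.float32(31.184807)) [0.6557 0.0126 0.145 ]
(np.float32(291.66666), np.float32(156.33333), np.float32(28.063837)) [0.6572 0.0154 0.145 ]
(np.float32(289.33334), np.float32(160.33333), np.float32(37.382988)) [0.6557 0.0126 0.145 ]
(np.float32(288.66666), np.float32(148.0), np.float32(21.868362)) [0.6549 0.0208 0.145 ]
(np.float32(288.66666), np.float32(148.0), np.float32(36.740906)) [0.6549 0.0208 0.145 ]
285.7459452733861 88.22665125892934 r46 37.1139072462371 r45 36.30708317566672 r38 30.65931468167412
(np.float32(287.66666), np.float32(87.33333), np.float32(37.09921)) [0.6522 0.0586 0.15  ]
(np.float32(286.66666), np.float32(81.0), np.float32(34.296925)) [0.6514 0.0622 0.15  ]
```

View pics/w9.png

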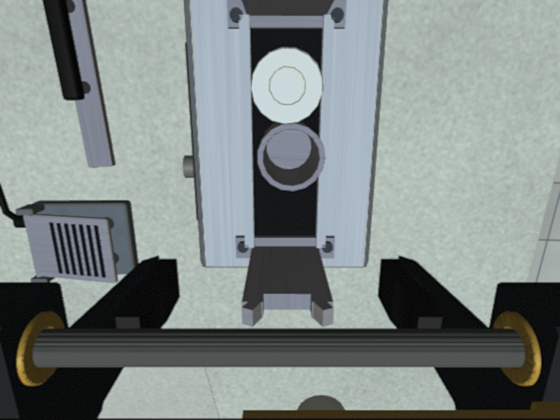

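Jar B's ring is at about (291,157), so (0.657,0.0145), touching jar A. Jar A's lid at (287,86) still looks level. I'll grip jar B high and move it back along the channel.

>>> carry_out:
  series:
    - [[-1,0.63,0.15,0,0,0,0],[-1,0.63,0.14,0,0,0,0],[-1,0,0,0,0,0,0],[-1,0,0,0.6,0,0,0],[-1,0,0,0.8,0,0,0],[-1,0,0,0.8,0,0,0],[-1,0,0,0.7,0,0,0],[-1,0,0,0.5,0,0,0],[-1,0,0,0.3,0,0,0],[-1,0,0,0.2,0,0,0]]

```text
t: 49.32
tcp_pos: [0.6565, 0.0134, 0.1517]
ee_rot: [-0.001, 0.692, 0.722, -0.001]
ft_force: [-0.3, 0.3, -0.2]
gripper_width: 0.0885
gripper_force: 0.0
```

>>> carry_out:
  series:
    - [[-1,0,0,0,0,0,0],[-1,0,0,0,0,0,0],[-1,0,0,0,0,0,0]]

```text
t: 49.57
tcp_pos: [0.6581, 0.013, 0.1537]
ee_rot: [0.001, 0.692, 0.722, 0.001]
ft_force: [-0.3, 0.0, 0.1]
gripper_width: 0.088
gripper_force: 0.0
```

```bash
python3 - <<'E'
from lib import *
go([.6567,.0145,.137],92.4)
E
```

```text
tcp [0.6581 0.013  0.1537] yaw 92.39 t 49.57 shift [ 0.0511 -0.0458  0.5552] turn -0.0016832223973608507
```

>>> carry_out:
  series:
    - [[-1,0.05,-0.04,0.3,0,0,0],[-1,0,0,0.2,0,0,0],[-1,0,0,0.05,0,0,0],[1,0,0,0,0,0,0],[1,0,0,0,0,0,0],[1,0,0,0,0,0,0],[1,0,0,0,0,0,0],[1,0,0,0,0,0,0],[1,0,0,0,0,0,0],[1,0,0,0,0,0,0]]

```text
t: 50.4
tcp_pos: [0.6563, 0.0142, 0.1361]
ee_rot: [0.0, 0.692, 0.722, 0.0]
ft_force: [-0.6, -0.5, 0.2]
gripper_width: 0.0449
gripper_force: 30.0
```

>>> carry_out:
  series:
    - [[1,0,0,0,0,0,0],[1,0,0,-0.1,0,0,0],[1,-0.1,0,-0.1,0,0,0],[1,-0.3,0,0,0,0,0],[1,-0.3,0,0,0,0,0],[1,-0.3,0,0,0,0,0],[1,-0.2,0,0,0,0,0],[1,0,0,0,0,0,0],[1,0,0,0,0,0,0],[1,0,0,0,0,0,0]]

```text
t: 51.23
tcp_pos: [0.6576, -0.0211, 0.1419]
ee_rot: [-0.0, 0.692, 0.722, 0.0]
ft_force: [-0.2, 0.5, -3.5]
gripper_width: 0.0452
gripper_force: 30.0
```

```bash
python3 - <<'E'
from lib import *
go([.6557,-.021,.137],92.4);print(telemetry.get_obs()["gripper_width"],telemetry.get_obs()["ft_force"])
E
```

```text
tcp [ 0.6576 -0.0211  0.1419] yaw 92.40 t 51.23 shift [ 0.0065 -0.062   0.1619] turn 0.00022277634245426725
0.04516700444271887 [-0.24    0.5395 -3.4641]
```

>>> carry_out:
  series:
    - [[1,0,-0.06,0.1,0,0,0],[1,0,0,0.06,0,0,0],[1,0,0,0.03,0,0,0],[1,0,0,0,0,0,0],[1,0,0,0,0,0,0],[-1,0,0,0,0,0,0],[-1,0,0,0,0,0,0],[-1,0,0,0,0,0,0],[-1,0,0,0,0,0,0],[-1,0,0,0,0,0,0]]

```text
t: 52.07
tcp_pos: [0.6561, -0.0218, 0.1365]
ee_rot: [0.0, 0.692, 0.722, 0.0]
ft_force: [0.0, -0.7, -0.3]
gripper_width: 0.076
gripper_force: 0.0
```

>>> carry_out:
  series:
    - [[-1,0,0,-0.3,0,0,0],[-1,0,0,-0.7,0,0,0],[-1,0,0,-0.9,0,0,0],[-1,0,0,-0.9,0,0,0],[-1,0,0,-0.9,0,0,0],[-1,0,0,-0.8,0,0,0],[-1,0,0,0,0,0,0],[-1,0,0,0,0,0,0],[-1,0,0,0,0,0,0]]

```text
t: 52.82
tcp_pos: [0.6553, -0.0219, 0.2709]
ee_rot: [-0.0, 0.692, 0.722, -0.0]
ft_force: [0.8, -0.7, -0.3]
gripper_width: 0.0879
gripper_force: 0.0
```

```bash
python3 - <<'E'
from lib import *
i,im=snap("wrist","w10.png"); np.save("i10.npy",i,allow_pickle=True)
go([.4351,.3083,.27],92.4)
f=210/np.tan(np.radians(i["fovy"]/2))
for z,p in [(.145,(.656,-.021,.145)),(.15,(.651,.060,.15))]: 
    u,v=proj(i,p)
    d=-(i["pose"][:3,:3].T@(np.array(p)-i["pose"][:3,3]))[2]
    print(u,v,"r46",f*.023/d,"r45",f*.0225/d,"r38",f*.019/d)
    for c in circ(im,u,v,20,45,60): print(c,onz(i,c[0],c[1],z))
E
```

```text
tcp [ 0.6549 -0.0219  0.2702] yaw 92.39 t 52.87 shift [11.3026 -6.8628  0.0192] turn -0.0017471034206835157
278.9840494737749 211.37987229312242 r46 32.92950311763247 r45 32.21364435420568 r38 27.202633010218126
(np.float32(280.66666), np.float32(212.0), np.float32(32.990868)) [ 0.6572 -0.0214  0.145 ]
(np.float32(285.33334), np.float32(201.66667), np.float32(37.730854)) [ 0.6601 -0.0138  0.145 ]
(np.float32(276.33334), np.float32(197.66667), np.float32(33.861546)) [ 0.6537 -0.0112  0.145 ]
(np.float32(280.66666), np.float32(212.0), np.float32(26.0511)) [ 0.6572 -0.0214  0.145 ]
(np.float32(279.33334), np.float32(189.66667), np.float32(26.478752)) [ 0.6556 -0.0055  0.145 ]
276.6676901475618 88.68839888739633 r46 36.96973072878524 r45 36.16604093033338 r38 30.540212341170413
(np.float32(279.0), np.float32(87.33333), np.float32(37.15166)) [0.6524 0.0609 0.15  ]
```

View pics/w10.png

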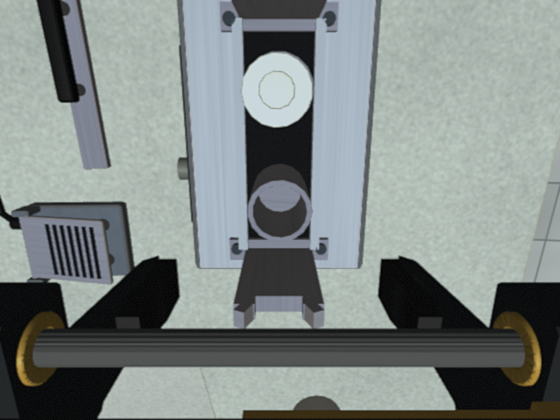

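Jar B now stands at (281,212), about (0.656,-0.021). Fetching the lid again from its known spot.

>>> carry_out:
  series:
    - [[0,0.94,-0.57,0,0,0,0],[0,0.94,-0.57,0,0,0,0],[0,0.94,-0.57,0,0,0,0],[0,0.94,-0.57,0,0,0,0],[0,0.94,-0.57,0,0,0,0],[0,0.94,-0.57,0,0,0,0],[0,0.94,-0.57,0,0,0,0],[0,0.94,-0.57,0,0,0,0],[0,0.94,-0.57,0,0,0,0],[0,0.94,-0.57,0,0,0,0]]

```text
t: 53.7
tcp_pos: [0.4715, 0.2535, 0.27]
ee_rot: [-0.0, 0.692, 0.722, -0.001]
ft_force: [0.9, -0.0, -0.6]
gripper_width: 0.0441
gripper_force: 0.0
```

>>> carry_out:
  series:
    - [[0,0.94,-0.57,0,0,0,0],[0,0.94,-0.57,0,0,0,0],[0,0,0,0.8,0,0,0],[0,0,0,0.9,0,0,0],[0,0,0,0.9,0,0,0],[0,0,0,0.8,0,0,0],[0,0,0,0.7,0,0,0],[0,0,0,0.6,0,0,0],[0,0,0,0.4,0,0,0],[0,0,0,0.3,0,0,0]]

```text
t: 54.53
tcp_pos: [0.4354, 0.3068, 0.1068]
ee_rot: [-0.0, 0.692, 0.722, -0.002]
ft_force: [-0.6, -0.7, 0.0]
gripper_width: 0.044
gripper_force: 0.0
```

>>> carry_out:
  series:
    - [[0,0,0,0,0,0,0],[0,0,0,0,0,0,0],[0,0,0,0,0,0,0]]

```text
t: 54.78
tcp_pos: [0.4369, 0.308, 0.1096]
ee_rot: [0.0, 0.692, 0.722, 0.0]
ft_force: [-0.2, 0.2, 0.6]
gripper_width: 0.044
gripper_force: 0.0
```

```bash
python3 - <<'E'
from lib import *
go([.4351,.3083,.0417],92.4)
E
```

```text
tcp [0.4369 0.308  0.1096] yaw 92.38 t 54.78 shift [ 0.0131 -0.0606  2.2628] turn -0.0030401335589450205
```

>>> carry_out:
  series:
    - [[0,0.01,-0.06,0.6,0,0,0],[0,0,0,0.7,0,0,0],[0,0,0,0.5,0,0,0],[0,0,0,0.3,0,0,0],[0,0,0,0.14,0,0,0],[0,0,0,0,0,0,0],[0,0,0,0,0,0,0]]

```text
t: 55.37
tcp_pos: [0.4353, 0.3083, 0.0427]
ee_rot: [0.0, 0.692, 0.722, 0.001]
ft_force: [-0.0, 0.1, -0.1]
gripper_width: 0.044
gripper_force: 0.0
```

>>> carry_out:
  series:
    - [[1,0,0,0,0,0,0],[1,0,0,0,0,0,0],[1,0,0,0,0,0,0],[1,0,0,0,0,0,0],[1,0,0,0,0,0,0],[1,0,0,0,0,0,0],[1,0,0,0,0,0,0]]

```text
t: 55.95
tcp_pos: [0.4352, 0.3082, 0.0425]
ee_rot: [0.0, 0.692, 0.722, 0.0]
ft_force: [-0.2, -0.6, 4.9]
gripper_width: 0.0209
gripper_force: 30.0
```

```bash
python3 - <<'E'
from lib import *
go([.6557,-.021,.26],92.4);print(telemetry.get_obs()["gripper_width"],telemetry.get_obs()["ft_force"])
E
```

```text
tcp [0.4352 0.3082 0.0425] yaw 92.38 t 55.95 shift [-11.2659   6.8936  -7.2488] turn -0.002989506263171885
0.020879977962693565 [-0.1937 -0.6155  4.927 ]
```

>>> carry_out:
  series:
    - [[1,0,0,-0.4,0,0,0],[1,0,0,-0.7,0,0,0],[1,0,0,-0.9,0,0,0],[1,0,0,-0.9,0,0,0],[1,0,0,-0.9,0,0,0],[1,0,0,-0.9,0,0,0],[1,0,0,-0.9,0,0,0],[1,0,0,-0.9,0,0,0],[1,0,0,-0.7,0,0,0]]

```text
t: 56.7
tcp_pos: [0.4348, 0.3079, 0.2607]
ee_rot: [0.0, 0.692, 0.722, 0.001]
ft_force: [1.2, -0.9, -0.9]
gripper_width: 0.0208
gripper_force: 30.0
```

>>> carry_out:
  series:
    - [[1,-0.94,0.57,0,0,0,0],[1,-0.94,0.57,0,0,0,0],[1,-0.94,0.57,0,0,0,0],[1,-0.94,0.57,0,0,0,0],[1,-0.94,0.57,0,0,0,0],[1,-0.94,0.57,0,0,0,0],[1,-0.94,0.57,0,0,0,0],[1,-0.94,0.57,0,0,0,0],[1,-0.94,0.57,0,0,0,0],[1,-0.94,0.57,0,0,0,0]]

```text
t: 57.53
tcp_pos: [0.6176, 0.0317, 0.2585]
ee_rot: [-0.0, 0.692, 0.722, -0.0]
ft_force: [0.6, 0.3, -1.0]
gripper_width: 0.021
gripper_force: 30.0
```

>>> carry_out:
  series:
    - [[1,-0.93,0.57,0,0,0,0],[1,-0.9,0.57,0,0,0,0],[1,0,0,0,0,0,0],[1,0,0,0,0,0,0],[1,0,0,0.5,0,0,0],[1,0,0,0.6,0,0,0],[1,0,0,0.5,0,0,0],[1,0,0,0.3,0,0,0],[1,0,0,0,0,0,0],[1,0,0,0,0,0,0]]

```text
t: 58.37
tcp_pos: [0.6535, -0.019, 0.2012]
ee_rot: [-0.0, 0.692, 0.722, -0.0]
ft_force: [0.4, -0.6, -0.6]
gripper_width: 0.0208
gripper_force: 30.0
```

>>> carry_out:
  series:
    - [[1,0,0,0,0,0,0]]

```text
t: 58.45
tcp_pos: [0.6543, -0.0194, 0.2021]
ee_rot: [0.0, 0.692, 0.722, 0.001]
ft_force: [-0.1, 0.3, -0.5]
gripper_width: 0.021
gripper_force: 30.0
```

```bash
python3 - <<'E'
from lib import *
go([.6557,-.021,.1775],92.4)
i,im=snap("wrist"); p=(.6557,-.021,.145)
f=210/np.tan(np.radians(i["fovy"]/2))
s,js=snap("scene"); c=js[170:320,220:420]; cv2.imwrite("pics/c11.png",np.hstack([cv2.resize(c,None,fx=2.9,fy=2.9,interpolation=cv2.INTER_CUBIC),cv2.resize(im[60:360,200:360],(216,435))]))
E
```

```text
tcp [ 0.6543 -0.0194  0.2021] yaw 92.42 t 58.45 shift [-0.0564  0.0419  0.8204] turn 0.0036340069495537364
```

View pics/c11.png

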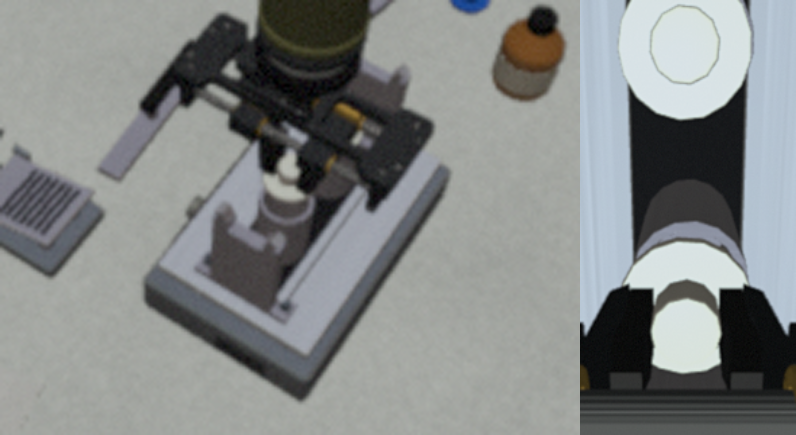

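The lid hangs just above jar B, a little off, as the crops show. I'll correct that and lower it slowly.

>>> carry_out:
  series:
    - [[1,-0.05,0.04,0.2,0,0,0],[1,0,0,0.1,0,0,0],[1,0,0,0,0,0,0],[1,0,0,0,0,0,0],[1,0,0,0.1,0,0,0],[1,0,0,0.1,0,0,0],[1,0,0,0.1,0,0,0],[1,0,0,0.1,0,0,0],[1,0,0,0.05,0,0,0],[1,0,0,0,0,0,0]]

```text
t: 59.38
tcp_pos: [0.6549, -0.0216, 0.178]
ee_rot: [-0.0, 0.692, 0.722, -0.0]
ft_force: [-0.3, 0.6, -1.1]
gripper_width: 0.0208
gripper_force: 30.0
```

```bash
python3 - <<'E'
from lib import *
go([.6557,-.021,.1775],92.4);print(telemetry.get_obs()["ft_force"])
E
```

```text
tcp [ 0.6549 -0.0216  0.178 ] yaw 92.38 t 59.38 shift [0.0174 0.0258 0.0153] turn -0.002550543411421321
[-0.2922  0.5554 -1.0896]
```

>>> carry_out:
  series:
    - [[1,0,0,0.03,0,0,0],[1,0,0,0.02,0,0,0],[1,0,0,0,0,0,0],[1,0,0,0,0,0,0]]

```text
t: 59.72
tcp_pos: [0.6553, -0.0215, 0.1776]
ee_rot: [0.0, 0.692, 0.722, 0.0]
ft_force: [-1.8, 0.0, 4.1]
gripper_width: 0.0209
gripper_force: 30.0
```

>>> carry_out:
  series:
    - [[0,0,0,0,0,0,0],[0,0,0,0,0,0,0],[0,0,0,0,0,0,0],[0,0,0,0,0,0,0],[0,0,0,-0.2,0,0,0],[0,0,0,-0.6,0,0,0],[0,0,0,-0.9,0,0,0],[0,0,0,-0.9,0,0,0],[0,0,0,-0.9,0,0,0],[0,0,0,-0.5,0,0,0]]

```text
t: 60.55
tcp_pos: [0.6564, -0.0213, 0.3009]
ee_rot: [0.002, 0.692, 0.722, 0.002]
ft_force: [0.3, -0.5, 0.7]
gripper_width: 0.0438
gripper_force: 0.0
```

>>> carry_out:
  series:
    - [[0,0.2,-0.9,-0.4,0,0,0],[0,0.2,-0.9,-0.4,0,0,0],[0,0.2,-0.9,0,0,0,0],[0,0.2,-0.9,0,0,0,0],[0,0.2,-0.9,0,0,0,0],[0,0.2,-0.9,0,0,0,0],[0,0.2,-0.9,0,0,0,0],[0,0,0,0,0,0,0],[0,0,0,0,0,0,0],[0,0,0,0,0,0,0]]

```text
t: 61.38
tcp_pos: [0.4658, 0.0126, 0.3216]
ee_rot: [0.001, 0.692, 0.722, 0.001]
ft_force: [0.4, -0.5, 0.2]
gripper_width: 0.0443
gripper_force: 0.0
```

```bash
python3 - <<'E'
from lib import *
i,im=snap("wrist","w12.png"); np.save("i12.npy",i,allow_pickle=True)
go([.453,.09,.1],90)
s,js=snap("scene","s12.png"); c=js[170:320,260:400]
cv2.imwrite("pics/c12.png",np.hstack([cv2.resize(im,(400,300)),cv2.resize(c,(322,345))[:300]]))
E
```

```text
tcp [0.466  0.0125 0.3214] yaw 92.35 t 61.43 shift [ 2.5971 -0.3435  7.3796] turn 0.39195934489580014
```

View pics/c12.png

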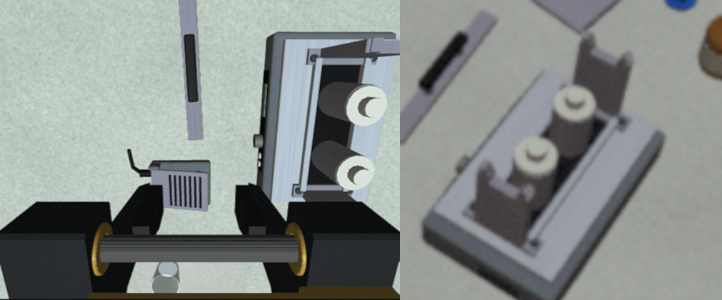

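The crops show both lids sitting level on their jars. That was my 16th picture view, two over the allowed 14, so from here on I'll work only from numbers. Next I measure the bar's handle by mask.

```bash
cat >> lib.py <<'E'
def bar(i,im,p,w=90):
    u,v=proj(i,p);u,v=int(u),int(v);y0,x0=max(v-w,0),max(u-45,0)
    m=(im[y0:v+w,x0:u+45].max(2)<70).astype(np.uint8)
    m=cv2.morphologyEx(m,cv2.MORPH_OPEN,np.ones((5,5)))
    n,l,st,c=cv2.connectedComponentsWithStats(m)
    for k in range(1,n):
        if st[k,4]<300: continue
        q=cv2.findContours((l==k).astype(np.uint8),cv2.RETR_EXTERNAL,cv2.CHAIN_APPROX_NONE)[0][0]
        b=cv2.boxPoints(cv2.minAreaRect(q))+[x0,y0]
        P=np.array([onz(i,*c,.04) for c in b]); e=P[1]-P[0];g=P[2]-P[1]
        L=e if np.linalg.norm(e)>np.linalg.norm(g) else g
        if L[1]<0: L=-L
        print("area",st[k,4],"box c",b.mean(0),"centre",P.mean(0),"sides",np.linalg.norm(e),np.linalg.norm(g),"yaw %.2f"%np.degrees(np.arctan2(-L[0],L[1])))
E
python3 - <<'E'
from lib import *
i=np.load("i12.npy",allow_pickle=True).item(); im=cv2.imread("pics/w12.png")
bar(i,im,[.453,.09,.04]); print(onz(i,267,95,.04))
E
```

```text
area 1297 box c [266.9623  94.9748] centre [0.4517 0.0915 0.04  ] sides 0.014198841560966367 0.09362886279102633 yaw 5.55
[0.4516 0.0931 0.04  ]
```

>>> carry_out:
  series:
    - [[0,0.9,-0.12,0,0,0,-0.5],[0,0.9,-0.12,0,0,0,0],[0,0.9,-0.12,0,0,0,0],[0,0,0,0.8,0,0,0],[0,0,0,0.9,0,0,0],[0,0,0,0.9,0,0,0],[0,0,0,0.9,0,0,0],[0,0,0,0.8,0,0,0],[0,0,0,0.6,0,0,0],[0,0,0,0.4,0,0,0]]

```text
t: 62.32
tcp_pos: [0.4481, 0.0925, 0.1598]
ee_rot: [-0.0, 0.673, 0.739, -0.001]
ft_force: [0.0, -0.2, 1.3]
gripper_width: 0.0441
gripper_force: 0.0
```

>>> carry_out:
  series:
    - [[0,0,0,0,0,0,0],[0,0,0,0,0,0,0],[0,0,0,0,0,0,0]]

```text
t: 62.57
tcp_pos: [0.4486, 0.0927, 0.1624]
ee_rot: [0.0, 0.673, 0.739, 0.001]
ft_force: [-0.2, -0.1, 1.2]
gripper_width: 0.0443
gripper_force: 0.0
```

```bash
python3 - <<'E'
from lib import *
i,im=snap("wrist","w13.png")
go([.4517,.092,.039],95.5); bar(i,im,[.4517,.092,.04],110)
g=im.astype(float); # bar edges across at rows of steel beyond handle
for p in [(.4517-.0068,.092+.07,.01),(.4517+.0068,.092-.07,.01)]:
    u,v=proj(i,p); print(u,v,[int(x) for x in im[int(v),max(int(u)-36,0):int(u)+37:3].mean(1)] if 0<=v<420 else None)
E
```

```text
tcp [0.4486 0.0927 0.1627] yaw 95.37 t 62.62 shift [-0.0346  0.0933  4.1228] turn -0.022424356728218225
area 2826 box c [282. 210.] centre [0.4517 0.0935 0.04  ] sides 0.014374241043783553 0.09346026340208315 yaw 6.11
281.41827775796736 108.98042900343862 [177, 180, 175, 174, 176, 176, 168, 140, 141, 140, 141, 139, 137, 140, 141, 139, 139, 137, 141, 170, 175, 179, 179, 180, 180]
281.27011234827086 286.1947466975 [185, 182, 188, 180, 188, 195, 186, 145, 138, 131, 139, 138, 135, 134, 137, 137, 135, 126, 184, 186, 184, 178, 181, 183, 188]
```

>>> carry_out:
  series:
    - [[0,0,0.1,0.7,0,0,-0.1],[0,0,0,0.8,0,0,0],[0,0,0,0.8,0,0,0],[0,0,0,0.7,0,0,0],[0,0,0,0.5,0,0,0],[0,0,0,0.3,0,0,0],[0,0,0,0.15,0,0,0],[0,0,0,0.1,0,0,0],[0,0,0,0,0,0,0],[0,0,0,0,0,0,0]]

```text
t: 63.45
tcp_pos: [0.4521, 0.093, 0.0426]
ee_rot: [-0.0, 0.669, 0.743, -0.0]
ft_force: [0.3, 0.3, -0.0]
gripper_width: 0.044
gripper_force: 0.0
```

```bash
python3 - <<'E'
from lib import *
go([.452,.093,.039],96);print(telemetry.get_obs()["ft_force"])
E
```

```text
tcp [0.4521 0.093  0.0426] yaw 96.00 t 63.45 shift [ 0.0003 -0.0044  0.1186] turn 0.000136742268788718
[ 0.3471  0.3063 -0.0309]
```

Down 3.5 mm, grip, and lift.

>>> carry_out:
  series:
    - [[0,0,0,0.1,0,0,0],[0,0,0,0,0,0,0],[1,0,0,0,0,0,0],[1,0,0,0,0,0,0],[1,0,0,0,0,0,0],[1,0,0,0,0,0,0],[1,0,0,0,0,0,0],[1,0,0,0,0,0,0],[1,0,0,0,0,0,0],[1,0,0,0,0,0,0]]

```text
t: 64.28
tcp_pos: [0.4513, 0.0929, 0.0392]
ee_rot: [-0.0, 0.669, 0.743, -0.001]
ft_force: [-0.7, -0.1, 3.2]
gripper_width: 0.0155
gripper_force: 30.0
```

>>> carry_out:
  series:
    - [[1,0,0,-0.3,0,0,0],[1,0,0,-0.6,0,0,0],[1,0,0,-0.9,0,0,0],[1,0,0,-0.9,0,0,0],[1,0,0,-0.9,0,0,0],[1,0,0,-0.9,0,0,0],[1,0,0,-0.9,0,0,0],[1,0,0,-0.9,0,0,0],[1,0,0,-0.7,0,0,0],[1,0,0,-0.4,0,0,0]]

```text
t: 65.12
tcp_pos: [0.4518, 0.0928, 0.2627]
ee_rot: [-0.0, 0.669, 0.743, -0.0]
ft_force: [-0.2, 0.5, -5.5]
gripper_width: 0.0156
gripper_force: 30.0
```

```bash
python3 - <<'E'
from lib import *
o=telemetry.get_obs();print(o["gripper_width"],o["gripper_force"],o["ft_force"],o["ft_torque"])
go([.6542,.019,.26],92.45)
E
```

```text
0.01555150933736519 29.989504627883434 [-0.1665  0.5082 -5.5091] [ 0.0607 -0.1573  0.0434]
tcp [0.4518 0.0928 0.2627] yaw 95.97 t 65.12 shift [-3.1493  6.4547  0.0885] turn 0.5865647213780297
```

>>> carry_out:
  series:
    - [[1,-0.2,0.4,0,0,0,0],[1,-0.39,0.81,0,0,0,0],[1,-0.39,0.81,0,0,0,0],[1,-0.39,0.81,0,0,0,0],[1,-0.39,0.81,0,0,0,0],[1,-0.39,0.81,0,0,0,0],[1,-0.39,0.81,0,0,0,0],[1,-0.35,0.7,0,0,0,0],[1,-0.2,0.4,0,0,0,0],[1,0,0,0,0,0,0.3]]

```text
t: 65.95
tcp_pos: [0.653, 0.0177, 0.2585]
ee_rot: [-0.0, 0.682, 0.731, -0.002]
ft_force: [0.5, -0.0, -6.0]
gripper_width: 0.0155
gripper_force: 30.0
```

>>> carry_out:
  series:
    - [[1,0,0,0,0,0,0.28],[1,0,0,0,0,0,0],[1,0,0,0,0,0,0],[1,0,0,0,0,0,0],[1,0,0,0,0,0,0]]

```text
t: 66.37
tcp_pos: [0.6507, 0.0209, 0.2608]
ee_rot: [-0.0, 0.691, 0.723, -0.001]
ft_force: [-0.4, -0.1, -5.0]
gripper_width: 0.0154
gripper_force: 30.0
```

```bash
python3 - <<'E'
from lib import *
i,im=snap("wrist","w14.png"); np.save("i14.npy",i,allow_pickle=True)
go([.6542,.019,.2272],92.45)
o=telemetry.get_obs();y,m=yaw()
# expected bar-end corners (top face, 10 mm) in tool frame if level
for dz in (0,):
    for sx in (-.013,.013):
        print(proj(i,o["tcp_pos"]+m@np.array([.115,sx,.0292])))
u,v=proj(i,o["tcp_pos"]+m@np.array([.115,0,.0292]))
col=im[:,int(u)].astype(int)
print(u,v); print([tuple(col[k]) for k in range(max(int(v)-24,0),int(v)+25,3)])
E
```

```text
tcp [0.6509 0.0209 0.2609] yaw 92.55 t 66.42 shift [-0.0662  0.1105  1.122 ] turn 0.01700737002083012
[241.5709 -17.67  ]
[314.4461 -17.5148]
278.0096137241445 -17.592372369828666
[(np.int64(161), np.int64(147), np.int64(140)), (np.int64(161), np.int64(146), np.int64(140)), (np.int64(161), np.int64(146), np.int64(140))]
```

```bash
python3 - <<'E'
from lib import *
i=np.load("i14.npy",allow_pickle=True).item(); im=cv2.imread("pics/w14.png"); g=cv2.GaussianBlur(im,(3,3),0).astype(int)
o=telemetry.get_obs();y,m=yaw()
for x in (.06,.07,.08,.09,.10):
    e=[proj(i,o["tcp_pos"]+m@np.array([x,s,.0292])) for s in (-.013,.013)]; v=int(round(e[0][1])); r=[]
    for u,_ in e:
        a=int(u)-9; d=np.abs(np.diff(g[v,a:a+20],axis=0)).sum(1); r.append((a+.5+d.argmax(),int(d.max())))
    print(x,v,"pred %.1f %.1f w %.1f"%(e[0][0],e[1][0],e[1][0]-e[0][0]),"meas",r,"w",r[1][0]-r[0][0])
E
```

```text
0.06 139 pred 245.2 310.3 w 65.1 meas [(np.float64(246.5), 69), (np.float64(316.5), 160)] w 70.0
0.07 113 pred 244.6 311.0 w 66.4 meas [(np.float64(246.5), 75), (np.float64(317.5), 174)] w 71.0
0.08 86 pred 244.0 311.7 w 67.7 meas [(np.float64(245.5), 68), (np.float64(319.5), 70)] w 74.0
0.09 58 pred 243.3 312.4 w 69.1 meas [(np.float64(239.5), 63), (np.float64(315.5), 50)] w 76.0
0.1 29 pred 242.7 313.2 w 70.6 meas [(np.float64(244.5), 77), (np.float64(314.5), 74)] w 70.0
```

```bash
python3 - <<'E'
from lib import *
im=cv2.imread("pics/w14.png")
for v in (139,100,60,20): print(v,[int(x) for x in im[v,230:332:3].mean(1)])
s,js=snap("scene","s14.png"); o=telemetry.get_obs();y,m=yaw()
for x in (-.115,.115):
    u,v=proj(s,o["tcp_pos"]+m@np.array([x,0,.0292])); print(x,u,v)
    d=proj(s,o["tcp_pos"]+m@np.array([x*1.1,0,.0292]))-[u,v]; d/=np.linalg.norm(d)
    print([tuple(int(q) for q in js[int(round(v+d[1]*k)),int(round(u+d[0]*k))]) for k in range(-6,7)])
E
```

```text
139 [205, 207, 208, 199, 200, 200, 145, 156, 160, 156, 155, 158, 160, 158, 157, 156, 154, 155, 158, 156, 156, 155, 159, 157, 155, 153, 151, 138, 25, 119, 202, 199, 198, 209]
100 [203, 209, 203, 199, 200, 190, 147, 156, 161, 155, 154, 156, 157, 159, 155, 155, 151, 152, 159, 156, 156, 154, 158, 158, 155, 153, 156, 125, 22, 47, 197, 199, 199, 203]
60 [154, 153, 156, 144, 99, 107, 153, 156, 159, 153, 156, 154, 157, 157, 155, 154, 151, 150, 158, 154, 156, 154, 157, 157, 152, 151, 153, 146, 101, 144, 108, 109, 109, 115]
20 [191, 193, 203, 200, 196, 141, 155, 159, 157, 152, 153, 152, 154, 157, 155, 154, 149, 149, 158, 151, 155, 153, 156, 156, 151, 152, 153, 151, 153, 206, 204, 196, 198, 205]
-0.115 302.46650239873503 240.00168616649916
[(131, 120, 121), (134, 121, 123), (135, 124, 124), (134, 123, 122), (134, 123, 122), (135, 123, 124), (108, 104, 104), (86, 84, 86), (141, 135, 131), (141, 135, 131), (115, 111, 114), (94, 91, 96), (99, 93, 97)]
0.115 354.70325517498145 172.90669965071723
[(38, 90, 115), (49, 108, 135), (31, 66, 85), (16, 10, 16), (27, 27, 25), (25, 26, 24), (55, 52, 51), (101, 104, 102), (149, 154, 151), (158, 162, 159), (150, 156, 153), (155, 158, 156), (138, 143, 140)]
```

The bar hangs level: at rows 20, 100 and 139 its measured widths are close to the level-bar predictions. Aligning over the notches.

>>> carry_out:
  series:
    - [[1,-0.06,0.11,0.2,0,0,0.02],[1,0,0,0.3,0,0,0],[1,0,0,0.3,0,0,0],[1,0,0,0.2,0,0,0],[1,0,0,0.1,0,0,0],[1,0,0,0,0,0,0],[1,0,0,0,0,0,0],[1,0,0,0,0,0,0],[1,0,0,0,0,0,0]]

```text
t: 67.22
tcp_pos: [0.6548, 0.0192, 0.2283]
ee_rot: [-0.0, 0.692, 0.722, -0.0]
ft_force: [0.0, -0.3, -4.6]
gripper_width: 0.0155
gripper_force: 30.0
```

```bash
python3 - <<'E'
from lib import *
go([.6542,.019,.2072],92.45);print(telemetry.get_obs()["ft_force"])
E
```

```text
tcp [0.6548 0.0192 0.2283] yaw 92.38 t 67.22 shift [-0.0052 -0.0206  0.7032] turn -0.011429198748534949
[ 0.0185 -0.2757 -4.5558]
```

>>> carry_out:
  series:
    - [[1,0,-0.02,0.1,0,0,0],[1,0,0,0.1,0,0,0],[1,0,0,0.1,0,0,0],[1,0,0,0.1,0,0,0],[1,0,0,0.1,0,0,0],[1,0,0,0.08,0,0,0],[1,0,0,0,0,0,0],[1,0,0,0,0,0,0]]

```text
t: 67.88
tcp_pos: [0.6538, 0.019, 0.2102]
ee_rot: [-0.001, 0.692, 0.722, -0.001]
ft_force: [0.3, -0.3, -4.4]
gripper_width: 0.0154
gripper_force: 30.0
```

```bash
python3 - <<'E'
from lib import *
go([.6542,.019,.2072],92.45);print(telemetry.get_obs()["ft_force"],telemetry.get_obs()["ft_torque"])
E
```

```text
tcp [0.6538 0.019  0.2102] yaw 92.38 t 67.88 shift [-0.      0.0131  0.0986] turn -0.010872463574832144
[ 0.3459 -0.334  -4.4157] [-0.0126 -0.1336 -0.0294]
```

>>> carry_out:
  series:
    - [[1,0,0,0.04,0,0,0],[1,0,0,0.04,0,0,0],[1,0,0,0.03,0,0,0],[1,0,0,0,0,0,0],[1,0,0,0,0,0,0]]

```text
t: 68.3
tcp_pos: [0.654, 0.019, 0.2073]
ee_rot: [-0.0, 0.692, 0.722, -0.001]
ft_force: [0.4, -0.3, -2.6]
gripper_width: 0.0155
gripper_force: 30.0
```

```bash
python3 - <<'E'
from lib import *
go([.6542,.019,.2072],92.45);print(telemetry.get_obs()["ft_force"],telemetry.get_obs()["ft_torque"])
E
```

```text
tcp [0.654  0.019  0.2073] yaw 92.39 t 68.30 shift [-0.0019  0.0075  0.0049] turn -0.010772459474149324
[ 0.3596 -0.3226 -2.5679] [-0.031   0.0013  0.0648]
```

>>> carry_out:
  series:
    - [[1,0,0,0.02,0,0,0],[1,0,0,0,0,0,0],[0,0,0,0,0,0,0],[0,0,0,0,0,0,0],[0,0,0,0,0,0,0],[0,0,0,0,0,0,0],[0,0,0,-0.1,0,0,0],[0,0,0,-0.4,0,0,0],[0,0,0,-0.8,0,0,0],[0,0,0,-0.9,0,0,0]]

```text
t: 69.13
tcp_pos: [0.6533, 0.0189, 0.2729]
ee_rot: [-0.001, 0.692, 0.722, -0.002]
ft_force: [0.4, -0.6, -0.8]
gripper_width: 0.0442
gripper_force: 0.0
```

>>> carry_out:
  series:
    - [[0,0,0,-0.8,0,0,0],[0,0,0,0,0,0,0],[0,0,0,0,0,0,0],[0,0,0,0,0,0,0]]

```text
t: 69.47
tcp_pos: [0.6537, 0.0189, 0.2965]
ee_rot: [-0.0, 0.692, 0.722, -0.001]
ft_force: [-0.3, 0.2, 0.1]
gripper_width: 0.0443
gripper_force: 0.0
```

```bash
python3 - <<'E'
from lib import *
i,im=snap("wrist","w15.png"); np.save("i15.npy",i,allow_pickle=True)
go([.6542,.019,.30],92.4)
u,v=proj(i,[.6542,.019,.208]);print("pred handle px",u,v)
m=(im[max(int(v)-110,0):int(v)+80,int(u)-40:int(u)+40].max(2)<70).astype(np.uint8)
m=cv2.morphologyEx(m,cv2.MORPH_OPEN,np.ones((5,5)));n,l,st,c=cv2.connectedComponentsWithStats(m)
for k in range(1,n):
    if st[k,4]<300: continue
    q=cv2.findContours((l==k).astype(np.uint8),cv2.RETR_EXTERNAL,cv2.CHAIN_APPROX_NONE)[0][0]
    b=cv2.boxPoints(cv2.minAreaRect(q))+[int(u)-40,max(int(v)-110,0)]
    P=np.array([onz(i,*c,.208) for c in b]);print(st[k],b.mean(0),P.mean(0),np.linalg.norm(P[1]-P[0]),np.linalg.norm(P[2]-P[1]),(P[1]-P[0])[:2],(P[2]-P[1])[:2])
E
```

```text
tcp [0.6535 0.0188 0.2958] yaw 92.39 t 69.52 shift [ 0.0069  0.0243 -0.139 ] turn -0.001871407489725622
pred handle px 278.5607234280152 230.173041423595
[  29   31   26  149 3638] [279.5 225. ] [0.6547 0.0194 0.208 ] 0.014111415734541674 0.09390089060246072 [0.0141 0.0006] [ 0.0051 -0.0938]
[ 60  48  10  67 568] [302.5 201. ] [0.6675 0.0372 0.208 ] 0.005146894151982469 0.04014768999826388 [0.0051 0.0002] [ 0.0026 -0.0401]
[ 12  52  10  63 581] [254.5 203. ] [0.6393 0.0348 0.208 ] 0.037846102996272786 0.005165791685735574 [-0.0008  0.0378] [0.0052 0.0002]
[  7 157  16  33 429] [252.5 293. ] [ 0.6395 -0.0241  0.208 ] 0.009389205828830145 0.022712814598062164 [0.0094 0.0004] [ 0.0007 -0.0227]
[ 59 157  16  33 436] [304.5 293. ] [ 0.6725 -0.0226  0.208 ] 0.009383553556369275 0.022710427018404786 [0.0094 0.0004] [ 0.0016 -0.0227]
```

The bar is level in both notches: the handle centre is at (0.6547,0.0194), with the right size at z=0.208. Now the treadle: I move above it with closed fingers and measure it by mask.

>>> carry_out:
  series:
    - [[1,-0.53,-0.9,0,0,0,0],[1,-0.53,-0.9,0,0,0,0],[1,-0.53,-0.9,0,0,0,0],[1,-0.53,-0.9,0,0,0,0],[1,-0.53,-0.9,0,0,0,0],[1,-0.53,-0.9,0,0,0,0],[1,-0.53,-0.9,0,0,0,0],[1,0,0,0,0,0,0.4],[1,0,0,0,0,0,0],[1,0,0,0,0,0,0]]

```text
t: 70.35
tcp_pos: [0.4699, -0.0999, 0.2966]
ee_rot: [-0.001, 0.707, 0.707, -0.001]
ft_force: [0.2, -0.5, 0.0]
gripper_width: 0.0006
gripper_force: 0.0
```

```bash
python3 - <<'E'
from lib import *
i,im=snap("wrist","w16.png"); np.save("i16.npy",i,allow_pickle=True)
go([.47,-.1,.3],90)
print(proj(i,[.47,-.1,.048]))
# coarse map of brightness, 14 px grid
g=cv2.blur(im,(3,3))
for v in range(60,330,12): print(v,' '.join("%3d"%g[v,u].mean() for u in range(170,400,10)))
E
```

```text
tcp [ 0.4704 -0.0994  0.2966] yaw 90.08 t 70.40 shift [-0.0185 -0.0143 -0.1124] turn 0.013085543621542683
[278.4226 177.9162]
60 183 182 182 187 182 187 184 190 194 187 194 195 183 181 191 184 191 194 186 188 184   7  97
72 190 186 184 181 187 188 190 189 190 191 187 186 184 187 183 180 182 187 185 183 181   7  99
84 190 186 185 196 188 192 189 190 186 190 188 194 185 192 183 178 184 186 185 184  95  58  99
96 192 193 184 190 191 186 198 188 188 197 193 189 187 187 187 179 188 189 180 181 103  49  97
108 188 182 195 189 181 192 188 185 193 192 182 183 185 186 184 186 179 184 177 184 180  12 101
120 181 184 192 193 190 190 186 188 187 192 188 188 183 184 183 184 181 184 188 178 174  15 101
132  27 180 192 189 187 191 186 193 197 188 192 186 173 184 185 181 178 179 181 182 177  18 102
144  74 189 183 104 106 104 101 103  98  97  99 100 103 187 178 184 186 184 185 180 181  42 101
156 193  43  17  21 141 141 100  33  91 143 112  42 144 188 184 185 184 181 175 180 182  43 102
168 184 187 195 188 140 140 131  53  56 130 130  65 143 183 187 190 186 191 183 183 181  45 103
180 189 189 193 18
[... 529 characters left out ...]
 187 191 195 190 190 189 183
252 180 184 183 186 185 179 184 181 181 184 184 189 188 186 190 180 185 187 184 188 187 186 187
264 187 184 192 183 184 188 182 182  11  10  10  46  10  13  17 192 181 190 185 178 192 183 179
276 186 181 180 180 182 185 179  63  12   9   9  45  11  14  12 190 187 188 186 186 181 188 183
288  13  13  13  13  13  13  13  13  12  10  10  48   9   9  12  12  13  12  12  13  12  12  13
300  12  12  13  13  12  11  11  13  12   9  10  48   9   9  13  12  13  12  13  11  13  12  13
312  13  12  13  13  13  12  12  11  14   9  11  47   9  11  28  13  14  12  13  12  12  11  12
324  11  12  12  13  12  12  13  19  26  48  48  86  48  48  49  14  12  12  12  13  13  14  12
```

```bash
python3 - <<'E'
from lib import *
i=np.load("i16.npy",allow_pickle=True).item(); im=cv2.imread("pics/w16.png")
g=cv2.GaussianBlur(im,(3,3),0).mean(2)
print("right/left edges per row (bench threshold 165)")
for v in range(140,222,6):
    r=np.where(g[v,180:330]<165)[0]+180
    r=r[(r>195)]
    if len(r): print(v,r.min(),r.max(), onz(i,r.max()+.5,v,.0515)[:2], onz(i,r.min()-.5,v,.033)[:2])
print("columns: plate top (100->140), bottom")
for u in range(205,300,8):
    c=g[132:225,u]; r=np.where(c<165)[0]+132; pl=np.where((c>122)&(c<160))[0]+132
    print(u,"dark",r.min(),r.max(),"plate",pl[:3],pl[-3:])
m=((g>122)&(g<160)).astype(np.uint8); m[:, :198]=0; m[:,305:]=0; m[:135]=0; m[222:]=0
m=cv2.morphologyEx(m,cv2.MORPH_OPEN,np.ones((3,3))); m=cv2.morphologyEx(m,cv2.MORPH_CLOSE,np.ones((13,13)))
n,l,st,c=cv2.connectedComponentsWithStats(m); k=1+st[1:,4].argmax(); print(st[k])
q=cv2.findContours((l==k).astype(np.uint8),cv2.RETR_EXTERNAL,cv2.CHAIN_APPROX_NONE)[0][0]
h=cv2.approxPolyDP(cv2.convexHull(q),4,True).reshape(-1,2); print(h.tolist())
E
```

```text
right/left edges per row (bench threshold 165)
140 199 297 [ 0.4886 -0.0615] [ 0.3875 -0.0635]
146 197 297 [ 0.4887 -0.0673] [ 0.3851 -0.0697]
152 196 297 [ 0.4888 -0.0732] [ 0.3837 -0.0759]
158 196 298 [ 0.4899 -0.0791] [ 0.3833 -0.0821]
164 196 298 [ 0.49   -0.0851] [ 0.3829 -0.0884]
170 204 298 [ 0.4901 -0.0912] [ 0.3909 -0.0947]
176 205 298 [ 0.4902 -0.0973] [ 0.3916 -0.1012]
182 205 298 [ 0.4904 -0.1034] [ 0.3913 -0.1076]
188 206 299 [ 0.4915 -0.1097] [ 0.392  -0.1142]
194 207 299 [ 0.4916 -0.116 ] [ 0.3927 -0.1208]
200 207 299 [ 0.4917 -0.1223] [ 0.3923 -0.1275]
206 208 299 [ 0.4918 -0.1287] [ 0.393  -0.1342]
212 205 293 [ 0.4857 -0.1352] [ 0.3894 -0.141 ]
218 205 220 [ 0.4097 -0.1419] [ 0.389  -0.1479]
columns: plate top (100->140), bottom
205 dark 138 218 plate [138 148 149] [215 216 217]
213 dark 137 218 plate [137 148 149] [209 210 218]
221 dark 136 217 plate [148 149 150] [208 209 217]
229 dark 136 212 plate [136 148 149] [210 211 212]
237 dark 136 211 plate [136 147 148] [209 210 211]
245 dark 135 211 plate [135 147 148] [208 209 210]
253 dark 135 211 plate [135 147 148] [209 210 211]
261 dark 134 211 plate [147 148 149] [209 210 211]
269 dark 134 211 plate [134 147 148] [209 210 211]
277 dark 134 211 plate [134 146 147] [208 209 210]
285 dark 133 211 plate [146 147 148] [209 210 211]
293 dark 133 212 plate [133 172 173] [209 210 211]
[ 202  146   94   67 5731]
[[291, 146], [294, 211], [208, 209], [202, 148]]
```

```bash
python3 - <<'E'
from lib import *
i=np.load("i16.npy",allow_pickle=True).item()
F=[onz(i,292,146,.0515),onz(i,294.5,211.5,.0515)];H=[onz(i,202.5,148,.033),onz(i,208,210.5,.033)]
print(F,H,np.linalg.norm(F[0]-F[1]),np.linalg.norm(H[0]-H[1]))
f,h=(F[0]+F[1])/2,(H[0]+H[1])/2; print(f,h,np.linalg.norm((f-h)[:2])); 
print("pad",h+(f-h)*75/92, "from free", f+(h-f)/np.linalg.norm(h-f)*.017)
E
```

```text
[array([ 0.4833, -0.0673,  0.0515]), array([ 0.4868, -0.1346,  0.0515])] [array([ 0.3912, -0.0717,  0.033 ]), array([ 0.3933, -0.1393,  0.033 ])] 0.06740810672551655 0.06761377717089907
[ 0.485  -0.101   0.0515] [ 0.3922 -0.1055  0.033 ] 0.09289696758311207
pad [ 0.4679 -0.1018  0.0481] from free [ 0.4684 -0.1018  0.0482]
```

Pad at about (0.468,-0.1025). I turn so that the tips are narrow along x, then come down to just above it.

>>> carry_out:
  series:
    - [[1,-0.1,-0.08,0,0,0,1],[1,0,0,0,0,0,1],[1,0,0,0,0,0,1],[1,0,0,0,0,0,1],[1,0,0,0,0,0,1],[1,0,0,0,0,0,1],[1,0,0,0,0,0,1],[1,0,0,0,0,0,1],[1,0,0,0,0,0,1],[1,0,0,0,0,0,1]]

```text
t: 71.23
tcp_pos: [0.4685, -0.1018, 0.2966]
ee_rot: [-0.0, 0.966, 0.258, -0.001]
ft_force: [-0.7, 0.4, -0.3]
gripper_width: 0.0001
gripper_force: 0.0
```

>>> carry_out:
  series:
    - [[1,0,0,0,0,0,1],[1,0,0,0,0,0,1],[1,0,0,0,0,0,1],[1,0,0,0,0,0,1],[1,0,0,0,0,0,1],[1,0,0,0.8,0,0,0],[1,0,0,0.9,0,0,0],[1,0,0,0.9,0,0,0],[1,0,0,0.9,0,0,0],[1,0,0,0.9,0,0,0]]

```text
t: 72.07
tcp_pos: [0.4684, -0.1018, 0.1634]
ee_rot: [-0.0, 1.0, 0.002, -0.0]
ft_force: [0.2, -0.7, -0.3]
gripper_width: 0.0005
gripper_force: 0.0
```

>>> carry_out:
  series:
    - [[1,0,0,0.8,0,0,0],[1,0,0,0.7,0,0,0],[1,0,0,0.4,0,0,0],[1,0,0,0.2,0,0,0],[1,0,0,0,0,0,0],[1,0,0,0,0,0,0],[1,0,0,0,0,0,0]]

```text
t: 72.65
tcp_pos: [0.4679, -0.1029, 0.1025]
ee_rot: [0.0, 1.0, 0.0, -0.0]
ft_force: [-0.1, 0.2, 0.1]
gripper_width: 0.0002
gripper_force: 0.0
```

```bash
python3 - <<'E'
from lib import *
go([.468,-.1025,.058],0);print(telemetry.get_obs()["ft_force"])
s,js=snap("scene","s17.png");t,ts=snap("top","t17.png")
# bar still in place (top view, dark handle)
for nm,cam,im in (("top",t,ts),("scene",s,js)):
    u,v=proj(cam,[.6544,.0192,.208]); w=im[int(v)-25:int(v)+26,int(u)-25:int(u)+26].max(2)<60
    n,l,st,c=cv2.connectedComponentsWithStats(w.astype(np.uint8)); print(nm,u,v,[(st[k,4],c[k]+[int(u)-25,int(v)-25]) for k in range(1,n) if st[k,4]>40])
E
```

```text
tcp [ 0.4679 -0.1029  0.1025] yaw 0.03 t 72.65 shift [ 0.0029 -0.0132  1.483 ] turn 0.004257878600161765
[-0.131   0.1625  0.118 ]
top 265.42621099036785 164.65121587953496 [(np.int32(213), array([266.3615, 165.3239])), (np.int32(333), array([264.4805, 180.3273]))]
scene 329.8829111389894 211.92166550033446 [(np.int32(228), array([329.    , 214.0263])), (np.int32(58), array([343.4138, 227.5517]))]
```

>>> carry_out:
  series:
    - [[1,0,0,0.4,0,0,0],[1,0,0,0.3,0,0,0],[1,0,0,0.2,0,0,0],[1,0,0,0.15,0,0,0],[1,0,0,0.1,0,0,0],[1,0,0,0.1,0,0,0],[1,0,0,0.1,0,0,0],[1,0,0,0,0,0,0]]

```text
t: 73.42
tcp_pos: [0.4692, -0.1031, 0.0617]
ee_rot: [0.0, 1.0, -0.0, 0.001]
ft_force: [2.2, 0.3, 7.7]
gripper_width: 0.0005
gripper_force: 3.8
```

>>> carry_out:
  series:
    - [[1,0,0,0.05,0,0,0],[1,0,0,0.05,0,0,0],[1,0,0,0,0,0,0]]

```text
t: 73.67
tcp_pos: [0.4694, -0.1031, 0.0591]
ee_rot: [0.0, 1.0, -0.0, 0.002]
ft_force: [2.7, 0.2, 7.9]
gripper_width: 0.0005
gripper_force: 4.3
```

>>> carry_out:
  series:
    - [[1,0,0,0.05,0,0,0],[1,0,0,0.03,0,0,0],[1,0,0,0,0,0,0]]

```text
t: 73.92
tcp_pos: [0.4694, -0.1031, 0.0581]
ee_rot: [0.001, 1.0, 0.0, 0.002]
ft_force: [1.1, 1.2, 23.2]
gripper_width: 0.0005
gripper_force: 11.5
```

>>> carry_out:
  series:
    - [[1,0,0,0.04,0,0,0],[1,0,0,0,0,0,0],[1,0,0,0,0,0,0]]

```text
t: 74.17
tcp_pos: [0.4694, -0.1031, 0.0578]
ee_rot: [0.001, 1.0, 0.0, 0.003]
ft_force: [-0.6, 1.8, 33.8]
gripper_width: 0.0007
gripper_force: 17.1
```

>>> carry_out:
  series:
    - [[1,0,0,-0.02,0,0,0],[1,0,0,0,0,0,0],[1,0,0,0,0,0,0],[1,0,0,0,0,0,0],[1,0,0,0,0,0,0],[1,0,0,0,0,0,0],[1,0,0,0,0,0,0],[1,0,0,0,0,0,0],[1,0,0,0,0,0,0],[1,0,0,0,0,0,0]]

```text
t: 75.0
tcp_pos: [0.4694, -0.1031, 0.0579]
ee_rot: [0.001, 1.0, 0.0, 0.002]
ft_force: [0.1, 1.1, 29.8]
gripper_width: 0.0004
gripper_force: 14.3
```

>>> carry_out:
  series:
    - [[1,0,0,0,0,0,0],[1,0,0,0,0,0,0],[1,0,0,0,0,0,0],[1,0,0,0,0,0,0],[1,0,0,0,0,0,0],[1,0,0,0,0,0,0],[1,0,0,0,0,0,0],[1,0,0,0,0,0,0],[1,0,0,0,0,0,0],[1,0,0,0,0,0,0]]

```text
t: 75.83
tcp_pos: [0.4694, -0.1031, 0.0579]
ee_rot: [0.001, 1.0, 0.0, 0.002]
ft_force: [0.5, 0.9, 28.6]
gripper_width: 0.0002
gripper_force: 14.3
```

>>> carry_out:
  series:
    - [[1,0,0,0,0,0,0],[1,0,0,0,0,0,0],[1,0,0,0,0,0,0],[1,0,0,0,0,0,0],[1,0,0,0,0,0,0],[1,0,0,0,0,0,0],[1,0,0,0,0,0,0],[1,0,0,0,0,0,0],[1,0,0,0,0,0,0],[1,0,0,0,0,0,0]]

```text
t: 76.67
tcp_pos: [0.4694, -0.1031, 0.0579]
ee_rot: [0.001, 1.0, 0.0, 0.002]
ft_force: [0.3, 1.9, 28.9]
gripper_width: 0.0007
gripper_force: 14.3
```

>>> carry_out:
  series:
    - [[1,0,0,-0.1,0,0,0],[1,0,0,-0.2,0,0,0],[1,0,0,-0.3,0,0,0],[1,0,0,-0.6,0,0,0],[1,0,0,-0.9,0,0,0],[1,0,0,-0.9,0,0,0],[1,0,0,-0.9,0,0,0],[1,0,0,-0.9,0,0,0],[1,0,0,-0.9,0,0,0],[1,0,0,0,0,0,0]]

```text
t: 77.5
tcp_pos: [0.4692, -0.1035, 0.2305]
ee_rot: [0.001, 1.0, -0.0, 0.003]
ft_force: [0.9, 0.4, 0.5]
gripper_width: 0.0008
gripper_force: 0.0
```

```bash
python3 - <<'E'
from lib import *
s,js=snap("scene","s18.png");t,ts=snap("top","t18.png")
print(telemetry.get_obs()["tcp_pos"],telemetry.get_obs()["ft_force"])
for nm,cam,im in (("top",t,ts),("scene",s,js)):
    u,v=proj(cam,[.6544,.0192,.208]); w=im[int(v)-25:int(v)+26,int(u)-25:int(u)+26].max(2)<60
    n,l,st,c=cv2.connectedComponentsWithStats(w.astype(np.uint8)); print(nm,u,v,[(st[k,4],c[k]+[int(u)-25,int(v)-25]) for k in range(1,n) if st[k,4]>40])
# scene difference against before the press, in the shaker area / lids
a=cv2.imread("pics/s17.png");d=cv2.absdiff(a,js).max(2); print("scene diff shaker", (d[180:310,275:380]>40).sum())
a=cv2.imread("pics/s12.png");d=cv2.absdiff(a,js).max(2)>45
for n,p in [("lidA",(.651,.059,.15)),("lidB",(.656,-.021,.15)),("cup",(.42,-.29,.03)),("white",(.72,-.34,.05)),("amber",(.72,.32,.05)),("red",(.66,-.445,.05))]:
    u,v=proj(s,p);u,v=int(u),int(v);print(n,(u,v),d[max(v-12,0):v+13,u-12:u+13].sum())
E
```

```text
[ 0.4673 -0.1033  0.227 ] [-0.6563  0.3446 -0.145 ]
top 265.42621099036785 164.65121587953496 [(np.int32(215), array([266.5907, 165.3163])), (np.int32(343), array([264.5219, 180.3469]))]
scene 329.8829111389894 211.92166550033446 [(np.int32(231), array([329.0606, 213.9524])), (np.int32(58), array([343.5172, 227.1552]))]
scene diff shaker 0
lidA (335, 214) 268
lidB (318, 237) 204
cup (175, 287) 0
white (256, 376) 0
amber (401, 187) 0
red (202, 399) 0
```

```bash
python3 -c "
from workcell import order
print(order.sign_off())"
```

```text
the job is handed in; nothing more can be done
None
```

The job is handed in: both jars stand in the channel with lids on, the bar lies level in both notches, and the treadle was held at its stop for about 2.5 s and let up; I viewed 16 pictures, two over the limit of 14, and confirmed the final bar and bottle positions from measurements only.

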